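Clear the microscopy bench after a batch

ROBOT

A 7-joint arm with a two-finger parallel gripper is mounted at the origin on the work surface. World frame = base frame: x ahead of the robot, y to its left, z up, the work surface at z = 0. Lengths are in m, angles in degrees, forces in N, time in s.
With the tool pointing down it reaches from about 0.425 to 0.875 m from the base axis. Payload 4.7 kg.
Tool frame: the origin (TCP) lies on the centre line of the jaws, within the pads' length; the fingertips stand 17 mm ahead of it and the grasp point (between the pads) lies 2 mm behind it; z points along the fingers, y is the line along which they close (so a half turn about z gives the same grasp; the last joint's range is limited). The gripper opens to 87 mm and grips with 3 to 60 N. Pads are 19 mm wide; open, the fingers measure 117 mm over their backs; the gripper's body (75 mm by 190 mm) begins 51 mm behind the grasp point.
Start: joints at [-69.208, 18.392, -4.016, 83.108, 1.295, 78.541, -3.26], TCP at [0.222, 0.611, 0.24] pointing down, gripper open.
Joint ranges: [-163.93, 163.93], [-17.29, 119.83], [-79.2, 71.16], [3.27, 140.29], [-89.18, 269.18], [5.43, 117.66], [-154.24, 154.24]. Speed limits (degrees/s): [147.25, 147.25, 180, 180, 180, 180, 180].

INTERFACE

Orientations are given as [roll, pitch, yaw] about the fixed x, y, z axes, in that order (R = Rz(yaw) Ry(pitch) Rx(roll)).
In Python, from cell import env, read_camera gives the robot as it stands.
- The arm moves only by the shell command python3 -m jog 'ROWS' [FORCE]. ROWS is JSON, a list of rows, each a list of 5 numbers: the opening, from 0 (shut) to 1 (fully open), then the shift along the tool's x, y, z each as a share of 0.02 m, from -1 to 1, then the turn about the tool's z as a share of 45 degrees, from -1 to 1. In form: [[gripper, x, y, z, yaw], ...]. A call has 1 to 12 rows; each row shifts and turns the commanded pose from where the row before left it, along the tool's axes as they then stand; what a row does not reach is not made up. A row lasts 1/12 s, in which the tool goes at most 41.7 mm and 7.16 degrees, less where a joint would pass 70% of its speed; a pose out of reach is approached as far as the arm can. A call with a number of a shift or a turn outside -1 to 1 is refused whole. A call with a gripper value outside its range is refused whole. The fingers move at their own pace and stop on an object; FORCE is the grip in N (left out, the last holds). Time passes only in rows, so rows that do not move let the fingers close. It gives the time, the measured TCP pose, the force, the opening and the grip force at its end, in the units of the state.
- env.get_obs(): the state, without advancing time (a new reading comes with each control period).
- read_camera(name): name is "scene" or "top" or "wrist"; returns a dict with "color" (384x512x3 uint8, red, green, blue), "range_z" (384x512 float32, m along the optical axis (not along the pixel's ray), 0 where there is no reading), "mtx" (3x3 intrinsics, pixels), "world_from_camera" (4x4, takes a point from camera to world coordinates); the wrist camera has in their place "T_tool_cam" (4x4, takes a point from camera to tool coordinates, whose origin is the TCP and whose axes are the flange's). Camera axes: x right, y down, z forward; pixel columns grow to the right and rows downward; lengths in m; the calibration is good to about 2 mm. A picture is of the moment at which its call begins: read the wrist's pose just before it.
- env.sign_off(): hands the job in; it is judged then, once.
The state is a dict: "time_s": time; "qpos": joint angles; "joint_velocities": joint speeds; "effort": joint torques, N m; "tool_pos": TCP position; "tool_rot": TCP orientation; "force": force on the tool from outside, world axes, zero at the start; "wrist_torque": the same for the moment, N m; "grip_width": finger opening in m; "grasp_force": force on a finger pad.
Only numpy, scipy, OpenCV 4.12 (cv2) and the standard library are available. Lean on these libraries where they do the work, as an engineer would, in place of code of your own. Each camera call takes 0.05 s, during which the arm holds its last target. There are 200 camera calls.

TASK

The batch is read, so clear it off the bench: lift each dry slide rack off its hook on the drying stand and stand it gently on the floor of the cabinet's drawer, keeping the racks upright all the way so that no slide falls out, and leave the drawer fully shut with the racks inside. Stack the loose culture dishes on the one already standing on the steel tray, so that all of them make one straight pile on that tray, lying flat with their edges flush. Leave the oil bottle, the computer mouse and the grey slide box where they are.

Things in the scene. Friction and masses are not known exactly. Their poses are not given: they have to be found in the camera images.
- cabinet: white steel bench-top cabinet, fixed: 285 mm deep (x), 340 mm wide (y), 165 mm high, with one drawer filling its front. Origin: on the bench under the middle of the carcass's front edge; the carcass extends to its +x, the drawer opens to its -x
- drawer (a joint): how far the drawer is pulled out, in m: 0 fully shut, 0.21 fully open (stop). It slides stiffly (about 1.5 N) and stays where it is left
- drawer_in (a point): point on the drawer's inner floor, mid-width, 60 mm behind the front panel's inner face; moves with the drawer, axes as the cabinet's; 22 mm above the bench. The inside runs 60 mm to its -x and 159 mm to its +x, is 300 mm wide (y) and 131 mm high under the cabinet's top (racks fit in upright). Side and rear walls rise 39 mm above the floor, the 16 mm thick front panel 130 mm
- drawer_handle (a point): middle of the drawer's handle, moving with the drawer: a horizontal round steel bar of 10 mm diameter and 120 mm length along the cabinet's y, 132 mm above the bench (33 mm below the cabinet's top), its axis 45 mm in front of the drawer's face; two stems at its ends join it to the face
- stand: steel drip-drying stand, fixed: a cross-bar 215 mm high (top) and 310 mm long (its y) on two end posts, three hooks 105 mm apart reaching towards its -x; a flat white drip tray (12 mm high) below. Origin: on the bench below the hanging place of the middle hook; cross-bar and posts are 65 mm from it towards +x
- hook1 (a point): first (towards the stand's -y) hook: a fixed flat strip 12 mm wide (y), 4 mm thick, reaching from the cross-bar along the stand's -x. This point: on its upper face, 215 mm above the bench, where a bail hangs; an upturned lip stands 23 to 27 mm from it towards -x and rises 14 mm above the strip; the cross-bar is 65 mm from it towards +x
- hook2 (a point): middle hook: a fixed flat strip 12 mm wide (y), 4 mm thick, reaching from the cross-bar along the stand's -x. This point: on its upper face, 215 mm above the bench, where a bail hangs; an upturned lip stands 23 to 27 mm from it towards -x and rises 14 mm above the strip; the cross-bar is 65 mm from it towards +x
- hook3 (a point): third (towards the stand's +y) hook: a fixed flat strip 12 mm wide (y), 4 mm thick, reaching from the cross-bar along the stand's -x. This point: on its upper face, 215 mm above the bench, where a bail hangs; an upturned lip stands 23 to 27 mm from it towards -x and rises 14 mm above the strip; the cross-bar is 65 mm from it towards +x
- rack1: slide staining rack, 180 g: open steel basket 84 mm (x) by 62 mm (y), 36 mm high, with ten glass slides on edge and a fixed upright strap bail over its middle; 100 mm high in all. Origin: centre of the underside, z up. At the start it hangs by the bail on a hook, axes parallel to the stand's. Can be held by the bail, fingers closing along its y on the outsides of the uprights
- rack2: a second rack, exactly like rack1. The bail of every rack: two flat uprights 12 mm wide (x), 3 mm thick, at the basket's two y ends (outer faces 62 mm apart), joined by a flat top strap 62 mm long (y), 12 mm wide, 4 mm thick, whose top is 100 mm above the origin. The window under the strap is 56 mm wide and 60 mm high (36 to 96 mm above the origin)
- rack3: a third rack, exactly like rack1
- tray_in (a point): centre of the inner floor of the flat steel tray, fixed, 3 mm above the bench; the tray is 180 mm (x) by 140 mm (y), with a rim 9 mm above this floor and 3 mm thick
- dish0: closed clear plastic culture dish with a pale filling, a flat disc of 60 mm diameter and 15 mm height, 25 g; origin: its centre, at half height; z along the disc's axis. Top and bottom are alike: it may lie either way up. It already stands on the tray at the start: the bottom of the pile
- dish1: closed clear plastic culture dish with a pale filling, a flat disc of 60 mm diameter and 15 mm height, 25 g; origin: its centre, at half height; z along the disc's axis. Top and bottom are alike: it may lie either way up. It lies loose on the bench at the start
- dish2: closed clear plastic culture dish with a pale filling, a flat disc of 60 mm diameter and 15 mm height, 25 g; origin: its centre, at half height; z along the disc's axis. Top and bottom are alike: it may lie either way up. It lies loose on the bench at the start
- dish3: closed clear plastic culture dish with a pale filling, a flat disc of 60 mm diameter and 15 mm height, 25 g; origin: its centre, at half height; z along the disc's axis. Top and bottom are alike: it may lie either way up. It lies loose on the bench at the start
- oil_bottle: bystander: small amber immersion-oil bottle, 28 mm diameter, 62 mm high, 60 g; origin: centre of the underside
- mouse: bystander: black computer mouse on a green pad, 100 x 60 x 26 mm, long side along its x; origin: centre of the underside
- slide_box: bystander: grey closed slide box, 98 x 84 x 34 mm; origin: centre of the underside
Mind the look-alikes: they are no part of the job. What is shaped like the dish0 but blue or green is not meant.

How it is judged (in metres and radians):
On the way, in this order (a step that is already met when the one before it is completed fails the run):
1. the drawer is pulled open (value of joint drawer above 0.1 m), for 0.2 s.
2. every rack stands upright on the floor of the drawer (x of rack1 in the frame of drawer_in between -0.03 and 0.125 m and y of rack1 in the frame of drawer_in between -0.125 and 0.125 m and z of rack1 in the frame of drawer_in between -0.006 and 0.012 m and angle between each of rack1, rack2, rack3's own z axis and vertical below 0.12 rad and x of rack2 in the frame of drawer_in between -0.03 and 0.125 m and y of rack2 in the frame of drawer_in between -0.125 and 0.125 m and z of rack2 in the frame of drawer_in between -0.006 and 0.012 m and x of rack3 in the frame of drawer_in between -0.03 and 0.125 m and y of rack3 in the frame of drawer_in between -0.125 and 0.125 m and z of rack3 in the frame of drawer_in between -0.006 and 0.012 m), for 0.2 s.
At the end, for the whole second after the job is handed in: Drawer shut (within 8 mm), every rack present standing upright on its floor (within 0.12 rad); all dishes present in one pile on the tray, every two centres within 6 mm, flat within 0.08 rad, either way up; all released and at rest (all of step 2 and value of joint drawer below 0.008 m and horizontal distance between dish0 and dish1 below 0.006 m and horizontal distance between each of dish0, dish1 and dish2 below 0.006 m and horizontal distance between each of dish0, dish1, dish2 and dish3 below 0.006 m and x of dish0 in the frame of tray_in between -0.06 and 0.06 m and y of dish0 in the frame of tray_in between -0.04 and 0.04 m and z of dish0 in the frame of tray_in between 0.0035 and 0.0595 m and angle between the z axis of each of dish0, dish1, dish2, dish3 and the z axis of tray_in, either way round below 0.08 rad and x of dish1 in the frame of tray_in between -0.06 and 0.06 m and y of dish1 in the frame of tray_in between -0.04 and 0.04 m and z of dish1 in the frame of tray_in between 0.0035 and 0.0595 m and x of dish2 in the frame of tray_in between -0.06 and 0.06 m and y of dish2 in the frame of tray_in between -0.04 and 0.04 m and z of dish2 in the frame of tray_in between 0.0035 and 0.0595 m and x of dish3 in the frame of tray_in between -0.06 and 0.06 m and y of dish3 in the frame of tray_in between -0.04 and 0.04 m and z of dish3 in the frame of tray_in between 0.0035 and 0.0595 m and linear speed of each of rack1, rack2, rack3, dish0, dish1, dish2, dish3 below 0.02 m/s); the robot touches nothing.
It fails at once if a rack is tipped by more than 0.8 rad (slides fall out) (angle between any of rack1, rack2, rack3's own z axis and vertical above 0.8 rad).
It fails at once if a rack is dropped or slammed into the drawer or on the cabinet (over 60 N) (contact force between any of rack1, rack2, rack3 and cabinet above 60 N).
It fails at once if the amber dropper bottle is moved by more than 25 mm (distance of oil_bottle from where it was at the start of the episode above 0.025 m).
It fails at once if the computer mouse is moved by more than 25 mm (distance of mouse from where it was at the start of the episode above 0.025 m).
It fails at once if the grey slide box is moved by more than 25 mm (distance of slide_box from where it was at the start of the episode above 0.025 m).
Of rack1, rack2, rack3 only 2 to 3 are there at a start; the rules pass over those that are not, and their reading is None.
Of dish1, dish2, dish3 only 2 to 3 are there at a start; the rules pass over those that are not, and their reading is None.
At some moment in a run one of dish1, dish2, dish3 may be knocked a few centimetres aside while the robot is not near it.
It also fails if it takes over 210 s, if anything falls off the work surface, if the arm or the gripper's body presses on something with over 40 N, if the wrist force passes 120 N, or if a joint passes its speed limit or range.

## Working session

There is one attempt and no reset: what is moved stays moved. The work goes in short steps, Python scripts to look and compute and a shell command to move; the robot and the scene stay as the last step left them, time stands still between calls to the robot, and variables do not carry over. Pictures are saved under pics/ and viewed, at most 14 in all, crops included, and the job is handed in when it is done.

```bash
ls; mkdir -p pics; cat > h.py <<'E'
import numpy as np, cv2
from cell import env, read_camera
from scipy.spatial.transform import Rotation as R
def T_tool(o=None):
    o=o or env.get_obs(); T=np.eye(4); T[:3,:3]=R.from_euler('xyz',o['tool_rot'],degrees=True).as_matrix(); T[:3,3]=o['tool_pos']; return T
def shot(name):
    o=env.get_obs(); c=read_camera(name)
    c['T']=T_tool(o)@c['T_tool_cam'] if 'T_tool_cam' in c else c['world_from_camera']
    return c
def cloud(c):
    z=c['range_z']; h,w=z.shape; v,u=np.mgrid[:h,:w]; K=c['mtx']
    P=np.stack([(u-K[0,2])/K[0,0]*z,(v-K[1,2])/K[1,1]*z,z],-1)
    W=P@c['T'][:3,:3].T+c['T'][:3,3]; W[z==0]=np.nan; return W
def proj(c,p):
    q=np.linalg.inv(c['T'])@np.r_[p,1]; q=c['mtx']@q[:3]; return q[:2]/q[2]
def save(c,f,box=None,s=1):
    im=c['color'][:,:,::-1]
    if box: im=im[box[1]:box[3],box[0]:box[2]]
    cv2.imwrite('pics/'+f,cv2.resize(im,None,fx=s,fy=s,interpolation=cv2.INTER_CUBIC))
E
python3 - <<'E'
from h import *
print(env.get_obs())
for n in('scene','top'):
    c=shot(n); save(c,n+'0.png',s=1.5); np.savez(n+'0.npz',**c)
    print(n,c['T'].round(3).tolist(),c['mtx'].round(1).tolist())
c=read_camera('wrist'); print(c['T_tool_cam'].round(3).tolist())
E
```

```text
pics
{'time_s': 0.0, 'qpos': array([-69.2097969 ,  18.44267757,  -4.01566383,  83.17406736,
         1.2942356 ,  78.54074058,  -3.26167769]), 'joint_velocities': array([ 0.07120863, -0.02073634,  0.15945396,  0.02515534,  0.09473264,
       -0.03262301,  0.03988407]), 'effort': array([ 3.87464306e-04, -4.91284096e+01, -4.03589364e-01, -3.12527239e+01,
       -6.37747790e-02,  4.37710178e-02,  1.87242508e-04]), 'tool_pos': array([0.22198895, 0.61036884, 0.2384278 ]), 'tool_rot': array([-1.79887715e+02,  4.87961550e-03,  1.60017828e+02]), 'force': array([0.14712588, 0.75227808, 0.0402902 ]), 'wrist_torque': array([-0.01872297,  0.01791251,  0.00957233]), 'grasp_force': 0.0, 'grip_width': 0.08676931409710834}
scene [[0.879, 0.334, -0.34, 1.106], [0.476, -0.63, 0.614, -1.031], [-0.009, -0.702, -0.713, 1.319], [0.0, 0.0, 0.0, 1.0]] [[415.8, 0.0, 254.2], [0.0, 415.8, 191.8], [0.0, 0.0, 1.0]]
top [[0.015, -0.985, 0.174, 0.288], [-1.0, -0.019, -0.024, -0.008], [0.027, -0.173, -0.984, 1.553], [0.0, 0.0, 0.0, 1.0]] [[405.1, 0.0, 250.3], [0.0, 405.1, 193.6], [0.0, 0.0, 1.0]]
[[-0.0, -0.97, -0.242, 0.064], [1.0, -0.0, -0.0, -0.0], [-0.0, -0.242, 0.97, -0.145], [0.0, 0.0, 0.0, 1.0]]
```

View pics/scene0.png

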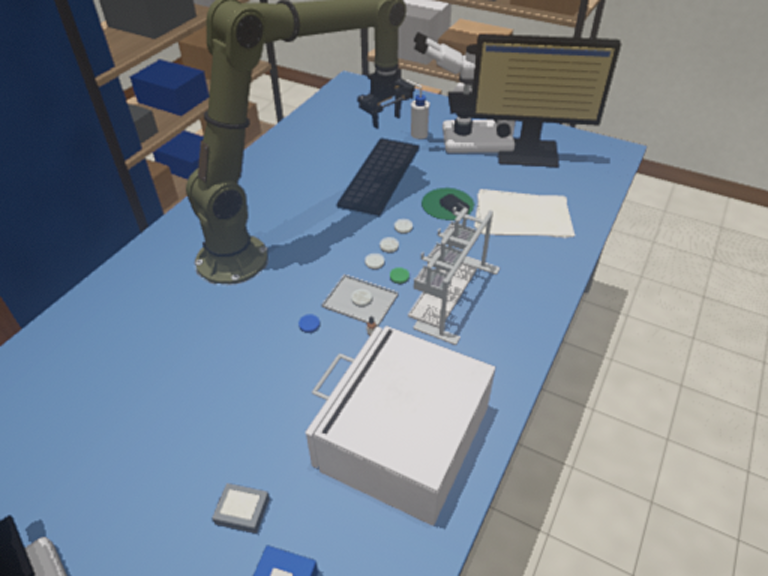

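View pics/top0.png

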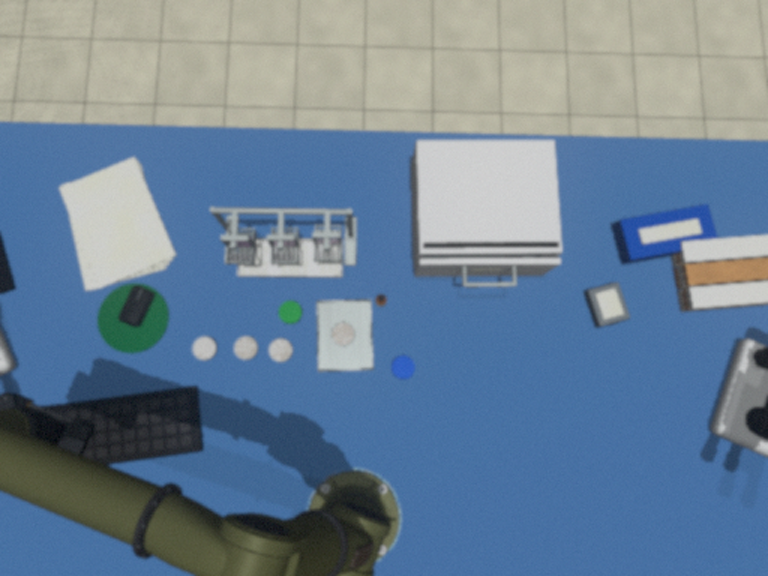

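The overhead picture (scaled by 1.5) shows three racks on the stand at about (240,245), (285,245) and (327,243). The white loose dishes are at (204,348), (245,348) and (280,350), and dish0 is on the tray at (343,333). The green disc (290,312) and blue disc (402,367) are the look-alikes. The cabinet handle is at (490,285), the oil bottle at (381,299), the mouse at (136,305) and the slide box at (607,303).

```bash
python3 - <<'E'
from h import *
for n in('top','scene'):
    c=dict(np.load(n+'0.npz')); W=cloud(c); hsv=cv2.cvtColor(c['color'],cv2.COLOR_RGB2HSV)
    K=c['mtx'];T=c['T']
    def ray(u,v,z):
        d=T[:3,:3]@np.linalg.solve(K,[u,v,1]); return T[:3,3]+d*(z-T[2,3])/d[2]
    m=((hsv[...,1]<70)&(hsv[...,2]>120)).astype(np.uint8)
    k,L,st,ce=cv2.connectedComponentsWithStats(m)
    for i in range(1,k):
        if 60<st[i,4]<40000:
            w=W[L==i]; q=np.nanpercentile(w,[2,50,98],axis=0).round(3)
            if q[1,0]<0.1 or q[1,0]>1 or abs(q[1,1])>.6: continue
            print(n,'blob',ce[i].round(1),st[i].tolist(),'z.016',ray(*ce[i],.016).round(4)[:2],q.tolist())
    # heights
    def band(name,lo,hi,x,y):
        s=(W[...,2]>lo)&(W[...,2]<hi)&(W[...,0]>x[0])&(W[...,0]<x[1])&(W[...,1]>y[0])&(W[...,1]<y[1])
        p=W[s][:,:2]
        if len(p)<10: print(name,len(p));return
        r=cv2.minAreaRect(p.astype(np.float32)); print(n,name,len(p),np.round(r[0],4),np.round(r[1],4),round(r[2],2), 'med',np.median(p,0).round(4))
    band('cabtop',.155,.175,(.3,1),(-.6,0))
    band('handle',.12,.145,(.3,.545),(-.5,-.1))
    band('bar',.20,.25,(.4,.9),(0,.5))
    band('barrear',.20,.23,(.595,.9),(0,.5))
    band('midstand',.11,.19,(.4,.9),(0,.5))
E
```

```text
top blob [325.1 134.5] [276, 93, 99, 99, 7815] z.016 [ 0.804  -0.3391] [[0.595, -0.472, 0.106], [0.756, -0.308, 0.165], [0.907, -0.142, 0.172]]
top blob [194.4 163.4] [140, 138, 98, 47, 2857] z.016 [0.6745 0.1741] [[0.596, 0.014, -0.002], [0.646, 0.159, 0.016], [0.74, 0.328, 0.223]]
top blob [229.4 223.1] [211, 200, 38, 48, 1735] z.016 [0.444  0.0326] [[0.358, -0.035, -0.003], [0.445, 0.033, 0.005], [0.532, 0.101, 0.022]]
top blob [135.9 231.7] [128, 224, 17, 16, 213] z.016 [0.4055 0.383 ] [[0.378, 0.356, 0.002], [0.405, 0.383, 0.015], [0.434, 0.411, 0.023]]
top blob [163.5 231.5] [156, 224, 16, 16, 209] z.016 [0.408 0.28 ] [[0.381, 0.252, 0.005], [0.407, 0.28, 0.016], [0.436, 0.308, 0.022]]
top blob [186.6 232.9] [179, 225, 16, 17, 205] z.016 [0.4042 0.1927] [[0.378, 0.166, 0.006], [0.404, 0.193, 0.016], [0.431, 0.221, 0.024]]
top cabtop 7228 [ 0.7595 -0.3091] [0.3098 0.3423] 1.81 med [ 0.7652 -0.3058]
handle 0
top bar 841 [0.6643 0.1783] [0.0998 0.321 ] 0.59 med [0.6882 0.1785]
top barrear 834 [0.6643 0.1783] [0.0998 0.321 ] 0.59 med [0.6889 0.1783]
top midstand 934 [0.652 0.178] [
[... 496 characters left out ...]
14, 11, 120] z.016 [0.4075 0.185 ] [[0.369, 0.163, -0.003], [0.407, 0.187, 0.014], [0.433, 0.222, 0.021]]
scene blob [264.5 272.5] [203, 183, 128, 168, 11587] z.016 [ 0.7164 -0.2578] [[0.392, -0.482, -0.0], [0.762, -0.344, 0.164], [0.914, 0.075, 0.17]]
scene blob [286.6 211.5] [271, 194, 36, 36, 596] z.016 [0.6595 0.0536] [[0.59, 0.006, -0.003], [0.65, 0.056, 0.006], [0.753, 0.142, 0.052]]
scene cabtop 7606 [ 0.7607 -0.31  ] [0.3061 0.3446] 1.57 med [ 0.778  -0.3316]
handle 0
scene bar 507 [0.6655 0.1744] [0.1016 0.3251] 0.32 med [0.6801 0.1693]
scene barrear 505 [0.6655 0.1744] [0.1016 0.3251] 0.32 med [0.6802 0.1693]
scene midstand 811 [0.6561 0.1747] [0.117 0.326] 0.35 med [0.6518 0.1458]
```

```bash
python3 - <<'E'
from h import *
c=dict(np.load('top0.npz')); a=c['color'][130:255,120:260,::-1]
cv2.imwrite('pics/stand.png',cv2.resize(a,None,fx=5,fy=4.7,interpolation=cv2.INTER_CUBIC))
E
```

```text
(no output)
```

View pics/stand.png

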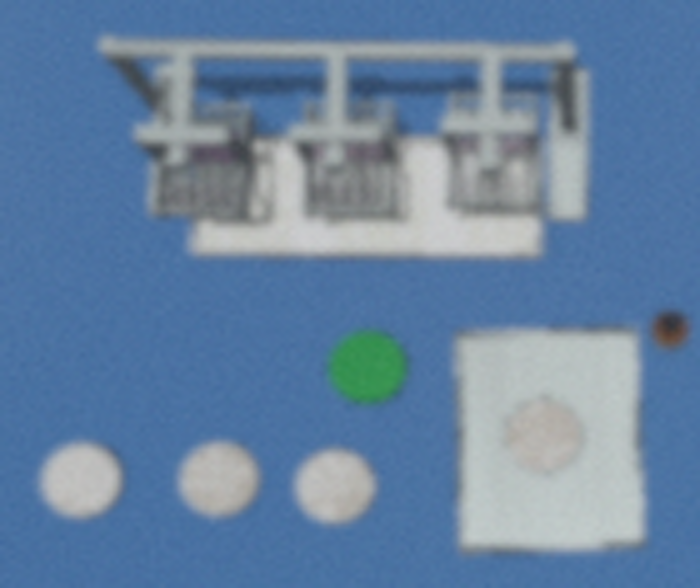

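```bash
python3 -m jog '[[1,0,0,-0.3,0.1556],[1,0,0,-0.3,0.1556],[1,0,0,-0.3,0.1556],[1,0,0,-0.3,0.1556],[1,0,0,-0.3,0.1556],[1,0,0,-0.3,0.1556],[1,0,0,-0.3,0.1556],[1,0,0,-0.3,0.1556],[1,0,0,-0.3,0.1556],[1,0,0,-0.3,0.1556]]'
```

```text
time_s: 0.98
tool_pos: [0.222, 0.6107, 0.2994]
tool_rot: [-180.0, 0.0, 89.7]
force: [0.4, 0.4, 0.1]
grip_width: 0.0869
grasp_force: 0.0
```

```bash
python3 -m jog '[[1,-1,0.7,0,0],[1,-1,0.7,0,0],[1,-1,0.7,0,0],[1,-1,0.7,0,0],[1,-1,0.7,0,0],[1,-1,0.7,0,0],[1,-1,0.7,0,0],[1,-1,0.7,0,0],[1,-1,0.7,0,0],[1,-1,0.7,0,0],[1,-1,0.7,0,0],[1,-1,0.7,0,0]]'
python3 -m jog '[[1,-1,0.35,0,0],[1,-1,0.35,0,0],[1,-1,0.35,0,0],[1,-1,0.35,0,0],[1,-1,0.35,0,0],[1,-1,0.35,0,0],[1,-1,0.35,0,0],[1,-1,0.35,0,0],[1,-1,0.35,0,0],[1,-1,0.35,0,0],[1,-1,0.35,0,0],[1,-1,0.35,0,0]]'
python3 -m jog '[[1,-1,0.2,0,0],[1,-1,0.2,0,0],[1,-1,0.2,0,0],[1,-1,0.2,0,0],[1,-1,0.2,0,0],[1,-1,0.2,0,0],[1,-1,0.2,0,0],[1,-1,0.2,0,0],[1,-1,0.2,0,0],[1,-1,0.2,0,0],[1,-1,0.2,0,0],[1,-1,0.2,0,0]]'
python3 -m jog '[[0.5,-1,0,0,0],[0.5,-1,0,0,0],[0.5,-1,0,0,0],[0.5,-1,0,0,0],[0.5,-1,0,0,0],[0.5,-1,0,0,0],[0.5,-1,0,0,0],[0.5,0,0,0,0]]'
python3 - <<'E'
from h import *
c=shot('wrist'); save(c,'w1.png',s=1.2); np.savez('w1.npz',**c)
W=cloud(c); s=(W[...,2]>.115)&(W[...,2]<.145)&(W[...,0]<.62)
print(s.sum(), cv2.minAreaRect(W[s][:,:2].astype(np.float32)), np.median(W[s],0), np.nanpercentile(W[s],[3,97],axis=0))
k,L,st,ce=cv2.connectedComponentsWithStats(s.astype(np.uint8))
for i in range(1,k):
    if st[i,4]>80: print(st[i],ce[i],np.nanpercentile(W[L==i],[3,50,97],axis=0).round(4).tolist())
E
```

```text
time_s: 1.98
tool_pos: [0.3906, 0.3696, 0.2993]
tool_rot: [-180.0, 0.0, 90.0]
force: [0.3, 0.4, -0.4]
grip_width: 0.0869
grasp_force: 0.0
time_s: 2.98
tool_pos: [0.4742, 0.1298, 0.2994]
tool_rot: [-180.0, -0.0, 90.0]
force: [0.2, 0.3, 1.1]
grip_width: 0.0872
grasp_force: 0.0
time_s: 3.98
tool_pos: [0.522, -0.1101, 0.2994]
tool_rot: [-180.0, -0.0, 90.0]
force: [0.0, 0.2, -0.6]
grip_width: 0.0868
grasp_force: 0.0
time_s: 4.65
tool_pos: [0.5205, -0.2539, 0.2995]
tool_rot: [-180.0, 0.2, 89.6]
force: [-0.0, -1.0, 0.3]
grip_width: 0.046
grasp_force: 0.0
2302 ((0.5789110064506531, -0.26401302218437195), (0.05049409344792366, 0.23253104090690613), 1.4090906381607056) [ 0.60029013 -0.25818337  0.13588297] [[ 0.5550249  -0.3744013   0.11742712]
 [ 0.60466095 -0.15593712  0.14358198]]
[ 283   66   54  166 2029] [315.52143913 166.44455397] [[0.5549, -0.3124, 0.1172], [0.6008, -0.2551, 0.1357], [0.6047, -0.1551, 0.1438]]
[284 261  19  23 273] [290.69230769 274.0989011 ] [[0.5569, -0.3794, 0.1328], [0.5632, -0.3712, 0.1365], [0.5764, -0.3523, 0.1382]]
```

View pics/w1.png

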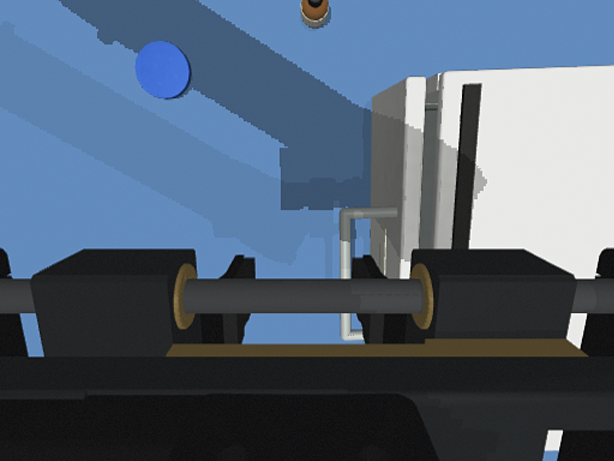

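Wrist picture: the handle bar runs along column 348 from row 213 to row 335, with the drawer face at about column 400. The oil bottle is at (315,8) and the blue disc at (162,70).

```bash
python3 - <<'E'
from h import *
c=dict(np.load('w1.npz')); W=cloud(c)
b=W[174:283,280:302].reshape(-1,3); b=b[(b[:,2]>.128)&(b[:,2]<.142)]
# bar without stems
for y0 in np.arange(-.38,-.24,.02):
    s=b[(b[:,1]>y0)&(b[:,1]<y0+.02)]
    if len(s)>5: print(round(y0,2),len(s),np.percentile(s[:,0],[5,50,95]).round(4),s[:,2].max().round(4))
print(np.percentile(b[:,1],[1,99]))
m=(W[...,2]>.155)&(W[...,2]<.172); p=W[m]; print('top front edge', [(round(y,2),np.percentile(p[abs(p[:,1]-y)<.008][:,0],1).round(4)) for y in np.arange(-.36,-.14,.03) if (abs(p[:,1]-y)<.008).sum()>10])
m=(W[...,2]>.146)&(W[...,2]<.156); p=W[m]; print('panel top', np.percentile(p,[2,50,98],axis=0))
print(env.get_obs()['tool_pos'])
E
```

```text
-0.38 200 [0.5571 0.5642 0.5756] 0.1386
-0.36 59 [0.5568 0.5608 0.5646] 0.1387
-0.32 127 [0.5549 0.5589 0.5635] 0.139
-0.3 158 [0.5546 0.5585 0.5631] 0.1387
-0.28 162 [0.5542 0.5581 0.5625] 0.1389
-0.26 151 [0.5547 0.5631 0.5719] 0.1386
[-0.37758375 -0.25222511]
top front edge [(np.float64(-0.36), np.float64(0.7479)), (np.float64(-0.3), np.float64(0.7276)), (np.float64(-0.27), np.float64(0.6271)), (np.float64(-0.24), np.float64(0.6262)), (np.float64(-0.21), np.float64(0.6254)), (np.float64(-0.18), np.float64(0.6246)), (np.float64(-0.15), np.float64(0.6239))]
panel top [[ 0.60107672 -0.30343423  0.14706602]
 [ 0.60880747 -0.21462225  0.15197087]
 [ 0.62368032 -0.14827993  0.15372115]]
[ 0.52103135 -0.25159273  0.29934902]
```

```bash
python3 -m jog '[[0.5,-0.79,0.48,0,-0.047],[0.5,-0.79,0.48,0,0],[0.5,-0.79,0.48,0,0],[0.5,-0.79,0.48,0,0],[0.5,0,0,0,0]]'; python3 -m jog '[[0.5,0,0,0.94,0],[0.5,0,0,0.94,0],[0.5,0,0,0.94,0],[0.5,0,0,0.94,0],[0.5,0,0,0.94,0],[0.5,0,0,0.94,0],[0.5,0,0,0.94,0],[0.5,0,0,0.94,0],[0.5,0,0,0.94,0]]'; python3 -m jog '[[0,0,0,0,0],[0,0,0,0,0],[0,0,0,0,0],[0,0,0,0,0],[0,0,0,0,0],[0,0,0,0,0]]' 15
```

```text
time_s: 5.12
tool_pos: [0.5633, -0.3122, 0.2985]
tool_rot: [-179.9, 0.1, 92.1]
force: [-0.4, 0.2, 0.1]
grip_width: 0.0434
grasp_force: 0.0
time_s: 5.87
tool_pos: [0.5626, -0.3089, 0.1294]
tool_rot: [180.0, -0.1, 92.2]
force: [0.2, -0.9, 0.6]
grip_width: 0.0434
grasp_force: 0.0
time_s: 6.37
tool_pos: [0.5621, -0.3116, 0.1314]
tool_rot: [180.0, 0.0, 92.1]
force: [-1.8, -0.0, 1.1]
grip_width: 0.0115
grasp_force: 0.9
```

```bash
python3 -m jog '[[0,0,0,0,0],[0,0,0,0,0],[0,0,-0.3,0,0],[0,0,-0.5,0,0],[0,0,-0.5,0,0]]' 20; python3 -m jog '[[0,0,-0.8,0,0],[0,0,-0.8,0,0],[0,0,-0.8,0,0],[0,0,-0.8,0,0],[0,0,-0.8,0,0],[0,0,-0.8,0,0],[0,0,-0.8,0,0],[0,0,-0.8,0,0],[0,0,-0.8,0,0],[0,0,-0.8,0,0],[0,0,-0.6,0,0],[0,0,0,0,0]]'
```

```text
time_s: 6.78
tool_pos: [0.5367, -0.3123, 0.1312]
tool_rot: [179.9, 0.0, 92.1]
force: [2.5, 0.8, 7.0]
grip_width: 0.0095
grasp_force: 20.0
time_s: 7.78
tool_pos: [0.3618, -0.3174, 0.131]
tool_rot: [180.0, -0.3, 92.0]
force: [-1.1, 3.1, 12.9]
grip_width: 0.0093
grasp_force: 20.0
```

```bash
python3 -m jog '[[0.5,0,0,0,0],[0.5,0,0,0,0],[0.5,0,0,0,0],[0.5,0,0,-0.9,0],[0.5,0,0,-0.9,0],[0.5,0,0,-0.9,0],[0.5,0,0,-0.9,0],[0.5,0,0,-0.9,0],[0.5,0,0,-0.9,0],[0.5,0,0,-0.9,0],[0.5,0,0,-0.9,0],[0.5,0,0,-0.9,0]]'
python3 -m jog '[[1,0,0.3,-0.3,0.157],[1,0,0.3,-0.3,0.157],[1,0,0.3,-0.3,0.157],[1,0,0.3,-0.3,0.157],[1,0,0.3,-0.3,0.157],[1,0,0.3,-0.3,0.157],[1,0,0,-0.3,0.157],[1,0,0,0,0.157],[1,0,0,0,0.157],[1,0,0,0,0.157],[1,0,0,0,0.157],[1,0,0,0,0.157]]'
python3 -m jog '[[1,0.5,-1,0,0.15],[1,0.5,-1,0,0],[1,0.5,-1,0,0],[1,0.5,-1,0,0],[1,0.5,-1,0,0],[1,0.5,-1,0,0],[1,0.5,-1,0,0],[1,0.5,-1,0,0],[1,0.5,-1,0,0],[1,0.5,-1,0,0],[1,0.5,-1,0,0],[1,0.5,-1,0,0]]'
```

```text
time_s: 8.78
tool_pos: [0.3636, -0.3184, 0.2923]
tool_rot: [-179.9, -0.0, 92.1]
force: [1.1, 0.6, -0.0]
grip_width: 0.0434
grasp_force: 0.0
time_s: 9.78
tool_pos: [0.3976, -0.3279, 0.3333]
tool_rot: [-180.0, 0.1, 7.0]
force: [0.2, 0.0, -0.2]
grip_width: 0.0869
grasp_force: 0.0
time_s: 10.78
tool_pos: [0.5132, -0.085, 0.3333]
tool_rot: [180.0, 0.1, 0.6]
force: [0.1, -0.6, -0.6]
grip_width: 0.0865
grasp_force: 0.0
```

```bash
python3 -m jog '[[1,0.1,-1,0,0],[1,0.1,-1,0,0],[1,0.1,-1,0,0],[1,0.1,-1,0,0],[1,0.1,-1,0,0],[1,0.1,-1,0,0],[1,0.1,-1,0,0],[1,0.1,-1,0,0],[1,0.1,-1,0,0],[1,0.1,-1,0,0],[1,0.1,-1,0,0],[1,0,0,0,0]]'
python3 - <<'E'
from h import *
c=shot('wrist'); save(c,'w2.png',s=1.2); np.savez('w2.npz',**c)
W=cloud(c); s=(W[...,2]>.205)&(W[...,2]<.235)
k,L,st,ce=cv2.connectedComponentsWithStats(s.astype(np.uint8))
for i in range(1,k):
    if st[i,4]>80: print(st[i],ce[i],np.nanpercentile(W[L==i],[2,50,98],axis=0).round(4).tolist(),cv2.minAreaRect(W[L==i][:,:2].astype(np.float32)))
for y in np.arange(-.0,.36,.01):
    p=W[s&(abs(W[...,1]-y)<.004)]
    if len(p)>5: print(round(y,2),len(p),np.percentile(p[:,0],[2,98]).round(4),np.percentile(p[:,2],[5,95]).round(3))
E
```

```text
time_s: 11.78
tool_pos: [0.5322, 0.1395, 0.3326]
tool_rot: [-180.0, 0.2, 1.0]
force: [-1.1, 1.3, -0.7]
grip_width: 0.087
grasp_force: 0.0
[  41    0   87   91 2791] [81.53242565 50.73020423] [[0.6153, 0.2465, 0.2104], [0.6411, 0.2783, 0.2178], [0.6796, 0.3062, 0.229]] ((0.6454378962516785, 0.28182804584503174), (0.061636749655008316, 0.056702423840761185), 37.33055114746094)
[ 171    0   79   92 2514] [209.90015911  49.63404932] [[0.6167, 0.1449, 0.2137], [0.644, 0.175, 0.2184], [0.6813, 0.2028, 0.2289]] ((0.6477024555206299, 0.1768808513879776), (0.05923517793416977, 0.05743630602955818), 40.13892364501953)
[ 298    0   82   94 2667] [338.84926884  46.80614923] [[0.6171, 0.0432, 0.212], [0.6505, 0.0713, 0.2182], [0.6829, 0.1023, 0.2289]] ((0.6505443453788757, 0.07070782780647278), (0.05567963048815727, 0.05838708207011223), 47.57954788208008)
0.04 80 [0.6447 0.6565] [0.207 0.22 ]
0.05 176 [0.6447 0.6564] [0.218 0.221]
0.06 170 [0.6447 0.6563] [0.218 0.22 ]
0.07 940 [0.6164 0.6839] [0.214 0.228]
0.08 303 [0.6173 0.6829] [0.212 0.22 ]
0.09 176 [0.6447 0.6566] [0.218 0.22 ]
0.1 196 [0.6447 0.6563] [0.208 0.22 ]
0.14 19 [0.6374 0.6489] [0.212 0.22 ]
0.15 169 [0.6372 0.649 ] [0.218 0.22 ]
0.16 170 [0.6371 0.6489] [0.218 0.221]
0.17 648 [0.6157 0.682 ] [0.214 0.226]
0.18 672 [0.6161 0.6819] [0.214 0.222]
0.19 169 [0.6364 0.6485] [0.218 0.22 ]
0.2 176 [0.6361 0.6482] [0.217 0.22 ]
0.25 266 [0.6334 0.6451] [0.207 0.22 ]
0.26 168 [0.6335 0.6449] [0.217 0.22 ]
0.27 233 [0.6149 0.6621] [0.213 0.221]
0.28 926 [0.6147 0.6805] [0.214 0.229]
0.29 200 [0.6294 0.6744] [0.214 0.221]
0.3 172 [0.634  0.6458] [0.218 0.22 ]
0.31 62 [0.634  0.6458] [0.207 0.22 ]
```

View pics/w2.png

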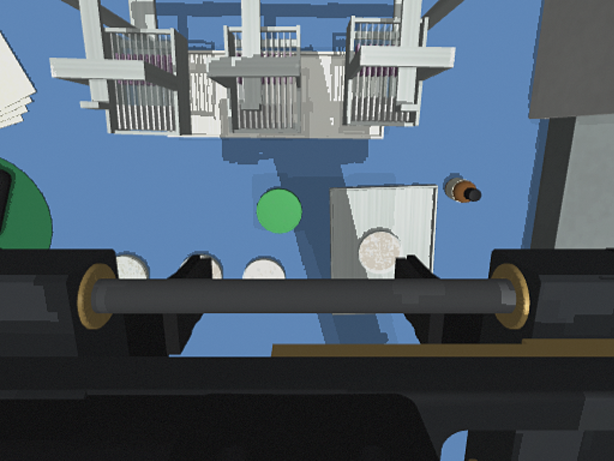

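The wrist picture shows the straps of the three racks at about (400,60), (252,65) and (112,68), left to right rack3, rack2, rack1 reversed. The green disc is at (279,211) and the tray with dish0 at (380,250). Starting with the right-hand rack, on hook1.

```bash
python3 -m jog '[[1,0.98,0.56,0,0],[1,0.98,0.56,0,0],[1,0.98,0.56,0,0],[1,0.98,0.56,0,0],[1,0.98,0.56,0,0],[1,0.98,0.56,0,0],[1,0,0,0,0],[1,0,0,0,0]]'; python3 -m jog '[[1,0,0,0.85,0],[1,0,0,0.85,0],[1,0,0,0.85,0],[1,0,0,0.85,0],[1,0,0,0.85,0],[1,0,0,0.85,0],[1,0,0,0.85,0],[1,0,0,0.85,0],[1,0,0,0,0]]'
```

```text
time_s: 12.5
tool_pos: [0.6515, 0.0655, 0.3331]
tool_rot: [179.9, 0.1, 0.3]
force: [-0.4, -0.3, -0.0]
grip_width: 0.0872
grasp_force: 0.0
time_s: 13.25
tool_pos: [0.6482, 0.0687, 0.1947]
tool_rot: [180.0, 0.4, 0.6]
force: [-0.8, 0.6, -1.6]
grip_width: 0.0873
grasp_force: 0.0
```

```bash
python3 -m jog '[[1,0.05,-0.17,0,0],[0.6,0,0,0,0],[0.5,0,0,0,0],[0.5,0,0,0,0],[0.5,0,0,0,0],[0.5,0,0,0,0],[0.5,0,0,0,0],[0.5,0,0,0,0]]' 20;  python3 -m jog '[[0.5,0,0,-0.2,0],[0.5,0,0,-0.3,0],[0.5,0,0,-0.4,0],[0.5,0,0,-0.5,0],[0.5,0,0,-0.5,0],[0.5,0,0,0,0]]'
```

```text
time_s: 13.92
tool_pos: [0.6527, 0.0718, 0.1991]
tool_rot: [-180.0, -0.1, 0.6]
force: [0.2, 0.0, 2.8]
grip_width: 0.0619
grasp_force: 20.0
time_s: 14.42
tool_pos: [0.6539, 0.0718, 0.2397]
tool_rot: [-180.0, -0.3, 0.6]
force: [0.6, -0.6, -1.0]
grip_width: 0.0619
grasp_force: 20.0
```

```bash
python3 -m jog '[[0.5,-0.5,0,-0.3,0],[0.5,-0.9,0,-0.3,0],[0.5,-0.9,0,-0.3,0],[0.5,-0.9,0.2,-0.3,0],[0.5,-0.9,0.5,-0.3,0],[0.5,-0.9,0.7,-0.3,0],[0.5,-0.9,0.9,-0.3,0],[0.5,-0.9,0.9,0,0],[0.5,-0.1,0.9,0,0],[0.5,0,0.9,0,0],[0.5,0,0.9,0,0],[0.5,0,0.9,0,0]]'
python3 -m jog '[[0.5,0,0.9,0,0],[0.5,0,0.9,0,0],[0.5,0,0.9,0,0],[0.5,0,0.9,0,0],[0.5,0,0.9,0,0],[0.5,0,0.9,0,0],[0.5,0,0.9,0,0],[0.5,0,0.9,0,0],[0.5,0,0.9,0,0],[0.5,0,0.9,0,0],[0.5,0,0.9,0,0],[0.5,0,0.9,0,0]]'
python3 -m jog '[[0.5,0,0.9,0,0],[0.5,0,0.9,0,0],[0.5,0,0.8,0,0],[0.5,0,0.8,0,0],[0.5,0,0.6,0,0],[0.5,0,0.4,0,0],[0.5,0,0.2,0,0],[0.5,0,0,0,0],[0.5,0,0,0,0]]'
python3 - <<'E'
from h import *
c=shot('wrist'); save(c,'w3.png',s=1.2); np.savez('w3.npz',**c)
E
```

```text
time_s: 15.42
tool_pos: [0.5156, -0.0665, 0.2789]
tool_rot: [-180.0, -0.1, 0.6]
force: [-0.7, 0.3, -1.8]
grip_width: 0.0617
grasp_force: 20.0
time_s: 16.42
tool_pos: [0.5179, -0.2824, 0.2786]
tool_rot: [-180.0, -0.0, 0.6]
force: [0.2, 0.4, -1.7]
grip_width: 0.0619
grasp_force: 20.0
time_s: 17.17
tool_pos: [0.5192, -0.3729, 0.2782]
tool_rot: [-180.0, -0.0, 0.6]
force: [-0.2, 0.5, -2.1]
grip_width: 0.062
grasp_force: 20.0
```

View pics/w3.png

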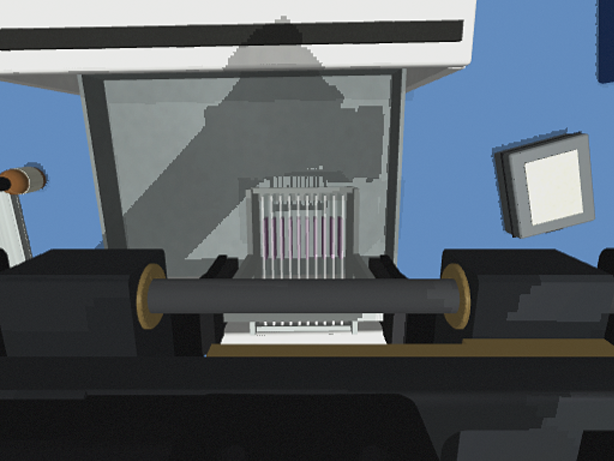

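The picture shows the rack held upright and level over the open drawer. The drawer's side walls are at columns 100 and 395, and the slide box is at (550,185).

```bash
python3 - <<'E'
from h import *
c=dict(np.load('w3.npz')); W=cloud(c)
f=(W[...,2]>.012)&(W[...,2]<.032)&(W[...,0]>.5)&(W[...,0]<.62)
w=(W[...,2]>.05)&(W[...,2]<.068)&(W[...,0]>.5)&(W[...,0]<.62)
for x in (.54,.56,.58,.6):
    p=W[f&(abs(W[...,0]-x)<.005)]; q=W[w&(abs(W[...,0]-x)<.005)]
    print(x,np.percentile(p[:,1],[1,99]).round(4),np.median(p[:,2]).round(4), np.sort(q[:,1])[[0,len(q)//2,-1]].round(4))
q=W[w]; 
for s in(-1,1):
    a=q[(q[:,1]+.315)*s>.1]; print(s,len(a),np.percentile(a[:,1],[1,99]))
E
```

```text
0.54 [-0.5995 -0.0724] 0.0221 [-0.4708 -0.1669 -0.0622]
0.56 [-0.5937 -0.1668] 0.0221 [-0.4708 -0.1669 -0.1619]
0.58 [-0.6382 -0.1662] 0.0222 [-0.4703 -0.1665 -0.1617]
0.6 [-0.4646 -0.1656] 0.0222 [-0.4697 -0.1658 -0.1613]
-1 571 [-0.47177737 -0.46502216]
1 938 [-0.16852493 -0.06606542]
```

```bash
python3 -m jog '[[0.5,-0.1,0.72,0,0],[0.5,-0.1,0.72,0,0],[0.5,0,0.72,0,0],[0.5,0,0,0.5,0],[0.5,0,0,0.9,0],[0.5,0,0,0.9,0],[0.5,0,0,0.9,0],[0.5,0,0,0.9,0],[0.5,0,0,0.9,0],[0.5,0,0,0.9,0],[0.5,0,0,0.9,0],[0.5,0,0,0.6,0]]'
python3 -m jog '[[0.5,0,0,0.5,0],[0.5,0,0,0.3,0],[0.5,0,0,0.2,0],[0.5,0,0,0.1,0],[0.5,0,0,0.1,0],[0.5,0,0,0,0]]'
```

```text
time_s: 18.22
tool_pos: [0.5154, -0.414, 0.1277]
tool_rot: [-179.8, 0.1, 0.7]
force: [0.9, -0.3, -2.0]
grip_width: 0.0621
grasp_force: 20.0
time_s: 18.72
tool_pos: [0.5162, -0.4168, 0.1076]
tool_rot: [180.0, -0.1, 0.6]
force: [0.7, 1.2, 1.4]
grip_width: 0.0618
grasp_force: 20.0
```

```bash
python3 -m jog '[[0.5,0,0,0.08,0],[0.5,0,0,0,0]]';python3 -m jog '[[0.5,0,0,0.08,0],[0.5,0,0,0,0]]'
```

```text
time_s: 18.88
tool_pos: [0.5162, -0.4169, 0.1063]
tool_rot: [180.0, -0.1, 0.6]
force: [-1.2, 2.5, 5.8]
grip_width: 0.0617
grasp_force: 20.0
time_s: 19.05
tool_pos: [0.5161, -0.4169, 0.1045]
tool_rot: [180.0, -0.1, 0.6]
force: [-0.8, 2.3, 5.4]
grip_width: 0.0619
grasp_force: 20.0
```

```bash
python3 -m jog '[[0.8,0,0,0,0],[0.85,0,0,0,0],[0.85,0,0,0,0],[0.85,0,0,-0.4,0],[0.85,0,0,-0.9,0],[0.85,0,0,-0.9,0],[0.85,0,0,-0.9,0],[0.85,0,0,-0.9,0],[0.85,0,0,-0.9,0],[0.85,0,0,-0.9,0],[0.85,0,0,-0.9,0],[0.85,0,0,-0.9,0]]'
python3 -m jog '[[1,0,-0.5,-0.9,0],[1,0,-0.9,0,0],[1,0,-0.9,0,0],[1,0,-0.9,0,0],[1,0,-0.9,0,0],[1,0,-0.9,0,0],[1,0,-0.9,0,0],[1,0,-0.9,0,0],[1,0,-0.9,0,0],[1,0,-0.9,0,0],[1,0,-0.9,0,0],[1,0,-0.9,0,0]]'
python3 -m jog '[[1,0.5,-1,0,0],[1,0.5,-1,0,0],[1,0.5,-1,0,0],[1,0.5,-1,0,0],[1,0.5,-1,0,0],[1,0.5,-1,0,0],[1,0.5,-1,0,0],[1,0.5,-1,0,0],[1,0.5,-1,0,0],[1,0.5,-1,0,0],[1,0.5,-1,0,0],[1,0.5,-1,0,0]]'
python3 -m jog '[[1,0.1,-1,0,0],[1,0.1,-1,0,0],[1,0.1,-1,0,0],[1,0.1,-1,0,0],[1,0.1,-1,0,0],[1,0.1,-1,0,0],[1,0,-1,0,0],[1,0,0,0,0]]'
```

```text
time_s: 20.05
tool_pos: [0.5152, -0.417, 0.2566]
tool_rot: [180.0, -0.0, 0.6]
force: [0.4, -0.4, -0.1]
grip_width: 0.0741
grasp_force: 0.0
time_s: 21.05
tool_pos: [0.5131, -0.2084, 0.2737]
tool_rot: [180.0, -0.0, 0.5]
force: [0.3, 0.1, -0.7]
grip_width: 0.0873
grasp_force: 0.0
time_s: 22.05
tool_pos: [0.6313, 0.0331, 0.2737]
tool_rot: [180.0, -0.0, 0.6]
force: [-0.1, 0.1, 0.2]
grip_width: 0.0873
grasp_force: 0.0
time_s: 22.72
tool_pos: [0.6407, 0.1787, 0.2729]
tool_rot: [-179.8, 0.0, 1.0]
force: [-0.6, 1.7, 0.1]
grip_width: 0.0867
grasp_force: 0.0
```

```bash
python3 -m jog '[[1,0.1,0.2,0,0],[1,0,0,0.6,0],[1,0,0,0.8,0],[1,0,0,0.8,0],[1,0,0,0.8,0],[1,0,0,0.7,0],[1,0,0,0,0]]'; python3 -m jog '[[0.6,0,0,0,0],[0.5,0,0,0,0],[0.5,0,0,0,0],[0.5,0,0,0,0],[0.5,0,0,0,0],[0.5,0,0,0,0],[0.5,0,0,0,0]]' 20;  python3 -m jog '[[0.5,0,0,-0.2,0],[0.5,0,0,-0.3,0],[0.5,0,0,-0.4,0],[0.5,0,0,-0.5,0],[0.5,0,0,-0.5,0],[0.5,0,0,0,0]]'
```

```text
time_s: 23.3
tool_pos: [0.6417, 0.1655, 0.1952]
tool_rot: [179.8, 0.3, 0.4]
force: [-1.3, 0.4, -1.5]
grip_width: 0.0871
grasp_force: 0.0
time_s: 23.88
tool_pos: [0.6439, 0.169, 0.2002]
tool_rot: [-179.9, -0.1, 0.6]
force: [-0.0, 0.9, 3.2]
grip_width: 0.0618
grasp_force: 19.9
time_s: 24.38
tool_pos: [0.6449, 0.1686, 0.2405]
tool_rot: [-179.9, -0.3, 0.6]
force: [0.7, 0.2, -0.7]
grip_width: 0.062
grasp_force: 19.9
```

```bash
python3 -m jog '[[0.5,-0.5,0,-0.3,0],[0.5,-0.9,0,-0.3,0],[0.5,-0.9,0,-0.3,0],[0.5,-0.9,0.2,-0.3,0],[0.5,-0.9,0.5,-0.3,0],[0.5,-0.9,0.7,-0.3,0],[0.5,-0.9,0.9,-0.3,0],[0.5,-0.6,0.9,0,0],[0.5,0,0.9,0,0],[0.5,0,0.9,0,0],[0.5,0,0.9,0,0],[0.5,0,0.9,0,0]]'
python3 -m jog '[[0.5,0,0.9,0,0],[0.5,0,0.9,0,0],[0.5,0,0.9,0,0],[0.5,0,0.9,0,0],[0.5,0,0.9,0,0],[0.5,0,0.9,0,0],[0.5,0,0.9,0,0],[0.5,0,0.9,0,0],[0.5,0,0.9,0,0],[0.5,0,0.9,0,0],[0.5,0,0.9,0,0],[0.5,0,0.9,0,0]]'
python3 -m jog '[[0.5,0,0.9,0,0],[0.5,0,0.9,0,0],[0.5,0,0.9,0,0],[0.5,0,0.9,0,0],[0.5,0,0.9,0,0],[0.5,0,0.7,0,0],[0.5,0,0.5,0,0],[0.5,0,0.3,0,0],[0.5,0,0.2,0,0],[0.5,0,0,0,0]]'
```

```text
time_s: 25.38
tool_pos: [0.5139, 0.0303, 0.2793]
tool_rot: [-179.9, 0.0, 0.6]
force: [0.4, -0.3, -1.0]
grip_width: 0.0615
grasp_force: 20.0
time_s: 26.38
tool_pos: [0.5162, -0.1853, 0.2792]
tool_rot: [-179.9, 0.0, 0.6]
force: [-0.9, -0.1, -1.1]
grip_width: 0.0618
grasp_force: 20.0
time_s: 27.22
tool_pos: [0.518, -0.309, 0.2791]
tool_rot: [-180.0, 0.0, 0.5]
force: [-0.4, -0.1, -2.2]
grip_width: 0.0617
grasp_force: 20.0
```

```bash
python3 -m jog '[[0.5,-0.1,0.2,0,0],[0.5,-0.1,0.2,0,0],[0.5,0,0,0.5,0],[0.5,0,0,0.9,0],[0.5,0,0,0.9,0],[0.5,0,0,0.9,0],[0.5,0,0,0.9,0],[0.5,0,0,0.9,0],[0.5,0,0,0.9,0],[0.5,0,0,0.9,0],[0.5,0,0,0.6,0]]'
python3 -m jog '[[0.5,0,0,0.5,0],[0.5,0,0,0.3,0],[0.5,0,0,0.2,0],[0.5,0,0,0.1,0],[0.5,0,0,0.1,0],[0.5,0,0,0,0]]'
python3 -m jog '[[0.5,0,0,0.08,0],[0.5,0,0,0,0]]'
python3 -m jog '[[0.5,0,0,0.08,0],[0.5,0,0,0,0]]'
```

```text
time_s: 28.13
tool_pos: [0.5135, -0.3157, 0.1287]
tool_rot: [-179.9, 0.1, 0.6]
force: [0.3, 0.4, -2.1]
grip_width: 0.0615
grasp_force: 20.0
time_s: 28.63
tool_pos: [0.5147, -0.3169, 0.1075]
tool_rot: [180.0, -0.0, 0.6]
force: [-0.5, 1.0, -1.7]
grip_width: 0.0616
grasp_force: 20.0
time_s: 28.8
tool_pos: [0.515, -0.3172, 0.1064]
tool_rot: [180.0, -0.1, 0.6]
force: [-0.1, 0.5, 0.8]
grip_width: 0.0616
grasp_force: 20.0
time_s: 28.97
tool_pos: [0.515, -0.3172, 0.1051]
tool_rot: [180.0, -0.1, 0.6]
force: [-1.3, 0.7, 4.5]
grip_width: 0.0614
grasp_force: 20.0
```

```bash
python3 -m jog '[[0.8,0,0,0,0],[0.85,0,0,0,0],[0.85,0,0,0,0],[0.85,0,0,-0.4,0],[0.85,0,0,-0.9,0],[0.85,0,0,-0.9,0],[0.85,0,0,-0.9,0],[0.85,0,0,-0.9,0],[0.85,0,0,-0.9,0],[0.85,0,0,-0.9,0],[0.85,0,0,-0.9,0],[0.85,0,0,-0.9,0]]'
python3 -m jog '[[1,0,-0.5,-0.9,0],[1,0,-0.9,0,0],[1,0,-0.9,0,0],[1,0,-0.9,0,0],[1,0,-0.9,0,0],[1,0,-0.9,0,0],[1,0,-0.9,0,0],[1,0,-0.9,0,0],[1,0,-0.9,0,0],[1,0,-0.9,0,0],[1,0,-0.9,0,0],[1,0,-0.9,0,0]]'
python3 -m jog '[[1,0.5,-1,0,0],[1,0.5,-1,0,0],[1,0.5,-1,0,0],[1,0.5,-1,0,0],[1,0.5,-1,0,0],[1,0.5,-1,0,0],[1,0.5,-1,0,0],[1,0.5,-1,0,0],[1,0.5,-1,0,0],[1,0.5,-1,0,0],[1,0.5,-1,0,0],[1,0.5,-1,0,0]]'
python3 -m jog '[[1,0.1,-1,0,0],[1,0.1,-1,0,0],[1,0.1,-1,0,0],[1,0.1,-1,0,0],[1,0.1,-1,0,0],[1,0.1,-1,0,0],[1,0,-0.8,0,0],[1,0,-0.3,0,0],[1,0,0,0,0],[1,0,0,0,0]]'
```

```text
time_s: 29.97
tool_pos: [0.5142, -0.3168, 0.2573]
tool_rot: [180.0, -0.0, 0.6]
force: [-0.3, 0.3, -1.3]
grip_width: 0.0737
grasp_force: 0.0
time_s: 30.97
tool_pos: [0.5121, -0.1082, 0.2745]
tool_rot: [-180.0, -0.0, 0.6]
force: [-0.5, -0.9, -0.0]
grip_width: 0.0872
grasp_force: 0.0
time_s: 31.97
tool_pos: [0.6302, 0.1333, 0.2744]
tool_rot: [180.0, -0.0, 0.6]
force: [1.1, -0.1, 1.4]
grip_width: 0.0869
grasp_force: 0.0
time_s: 32.8
tool_pos: [0.6405, 0.2736, 0.2739]
tool_rot: [179.9, -0.0, 0.6]
force: [-0.1, -0.6, -0.7]
grip_width: 0.0871
grasp_force: 0.0
```

```bash
python3 -m jog '[[1,0,-0.15,0,0],[1,0,0,0.6,0],[1,0,0,0.8,0],[1,0,0,0.8,0],[1,0,0,0.8,0],[1,0,0,0.7,0],[1,0,0,0,0]]'; python3 -m jog '[[0.6,0,0,0,0],[0.5,0,0,0,0],[0.5,0,0,0,0],[0.5,0,0,0,0],[0.5,0,0,0,0],[0.5,0,0,0,0],[0.5,0,0,0,0]]' 20;  python3 -m jog '[[0.5,0,0,-0.2,0],[0.5,0,0,-0.3,0],[0.5,0,0,-0.4,0],[0.5,0,0,-0.5,0],[0.5,0,0,-0.5,0],[0.5,0,0,0,0]]'
```

```text
time_s: 33.38
tool_pos: [0.6385, 0.2761, 0.1957]
tool_rot: [179.8, 0.3, 0.5]
force: [-0.5, 0.2, 0.1]
grip_width: 0.0868
grasp_force: 0.0
time_s: 33.97
tool_pos: [0.6408, 0.2778, 0.201]
tool_rot: [-180.0, -0.1, 0.6]
force: [-0.3, 0.0, 3.7]
grip_width: 0.0615
grasp_force: 20.0
time_s: 34.47
tool_pos: [0.6417, 0.2778, 0.2414]
tool_rot: [-179.9, -0.3, 0.6]
force: [0.7, -0.1, -0.9]
grip_width: 0.062
grasp_force: 20.0
```

```bash
python3 -m jog '[[0.5,-0.5,0,-0.3,0],[0.5,-0.9,0,-0.3,0],[0.5,-0.9,0,-0.3,0],[0.5,-0.9,0.2,-0.3,0],[0.5,-0.9,0.5,-0.3,0],[0.5,-0.9,0.7,-0.3,0],[0.5,-0.9,0.9,-0.3,0],[0.5,-0.6,0.9,0,0],[0.5,0,0.9,0,0],[0.5,0,0.9,0,0],[0.5,0,0.9,0,0],[0.5,0,0.9,0,0]]'
python3 -m jog '[[0.5,0,0.9,0,0],[0.5,0,0.9,0,0],[0.5,0,0.9,0,0],[0.5,0,0.9,0,0],[0.5,0,0.9,0,0],[0.5,0,0.9,0,0],[0.5,0,0.9,0,0],[0.5,0,0.9,0,0],[0.5,0,0.9,0,0],[0.5,0,0.9,0,0],[0.5,0,0.9,0,0],[0.5,0,0.9,0,0]]'
python3 -m jog '[[0.5,0,0.9,0,0],[0.5,0,0.9,0,0],[0.5,0,0.9,0,0],[0.5,0,0.9,0,0],[0.5,0,0.9,0,0],[0.5,0,0.9,0,0],[0.5,0,0.7,0,0],[0.5,0,0.5,0,0],[0.5,0,0.3,0,0],[0.5,0,0.2,0,0],[0.5,0,0,0,0],[0.5,0,0,0,0]]'
```

```text
time_s: 35.47
tool_pos: [0.5121, 0.1383, 0.2799]
tool_rot: [180.0, -0.0, 0.5]
force: [0.3, -0.8, -1.6]
grip_width: 0.0617
grasp_force: 20.0
time_s: 36.47
tool_pos: [0.5139, -0.078, 0.2798]
tool_rot: [180.0, -0.0, 0.5]
force: [0.6, -0.4, -2.1]
grip_width: 0.0618
grasp_force: 20.0
time_s: 37.47
tool_pos: [0.5154, -0.2175, 0.2798]
tool_rot: [-180.0, 0.0, 0.6]
force: [0.6, 0.4, -2.5]
grip_width: 0.0619
grasp_force: 20.0
```

```bash
python3 -m jog '[[0.5,-0.15,0,0,0],[0.5,0,0,0.5,0],[0.5,0,0,0.9,0],[0.5,0,0,0.9,0],[0.5,0,0,0.9,0],[0.5,0,0,0.9,0],[0.5,0,0,0.9,0],[0.5,0,0,0.9,0],[0.5,0,0,0.9,0],[0.5,0,0,0.6,0]]'
python3 -m jog '[[0.5,0,0,0.5,0],[0.5,0,0,0.3,0],[0.5,0,0,0.2,0],[0.5,0,0,0.1,0],[0.5,0,0,0.1,0],[0.5,0,0,0,0]]'
python3 -m jog '[[0.5,0,0,0.08,0],[0.5,0,0,0,0]]'
python3 -m jog '[[0.5,0,0,0.08,0],[0.5,0,0,0,0]]'
```

```text
time_s: 38.3
tool_pos: [0.5113, -0.2166, 0.1296]
tool_rot: [-179.9, 0.1, 0.6]
force: [-0.1, -0.8, -2.0]
grip_width: 0.062
grasp_force: 20.0
time_s: 38.8
tool_pos: [0.5127, -0.2179, 0.1082]
tool_rot: [180.0, -0.0, 0.6]
force: [-0.2, -0.1, -1.8]
grip_width: 0.0617
grasp_force: 20.0
time_s: 38.97
tool_pos: [0.513, -0.218, 0.107]
tool_rot: [180.0, -0.1, 0.6]
force: [0.2, 0.2, -1.3]
grip_width: 0.0618
grasp_force: 20.0
time_s: 39.13
tool_pos: [0.5132, -0.2181, 0.1057]
tool_rot: [180.0, -0.1, 0.6]
force: [-0.2, 0.3, 2.6]
grip_width: 0.0617
grasp_force: 20.0
```

```bash
python3 -m jog '[[0.8,0,0,0.05,0],[0.85,0,0,0,0],[0.85,0,0,0,0],[0.85,0,0,-0.4,0],[0.85,0,0,-0.9,0],[0.85,0,0,-0.9,0],[0.85,0,0,-0.9,0],[0.85,0,0,-0.9,0],[0.85,0,0,-0.9,0],[0.85,0,0,-0.9,0],[0.85,0,0,-0.9,0],[0.85,0,0,-0.9,0]]'
python3 -m jog '[[0.5,-0.95,0.62,0,0],[0.5,-0.95,0.62,0,0],[0.5,-0.95,0.62,0,0],[0.5,-0.95,0.62,0,0],[0.5,-0.95,0.62,0,0],[0.5,-0.95,0.62,0,0],[0.5,-0.95,0.62,0,0],[0.5,-0.95,0.62,0,0],[0.5,0,0,0,-0.156],[0.5,0,0,0,-0.156],[0.5,0,0,0,-0.156]]'
python3 -m jog '[[0.5,0,0,0,-0.156],[0.5,0,0,0,-0.156],[0.5,0,0,0,-0.156],[0.5,0,0,0,-0.156],[0.5,0,0,0,-0.156],[0.5,0,0,0,-0.156],[0.5,0,0,0,-0.156],[0.5,0,0,0,-0.156],[0.5,0,0,0,-0.156],[0.5,0,0,0,-0.156],[0.5,0,0,0,0]]'
python3 - <<'E'
from h import *
c=shot('scene'); W=cloud(c); np.savez('s1.npz',**c); save(c,'s1.png',(180,180,400,370),3)
E
```

```text
time_s: 40.13
tool_pos: [0.5122, -0.2179, 0.2572]
tool_rot: [-180.0, -0.0, 0.6]
force: [0.4, -0.0, 0.0]
grip_width: 0.0741
grasp_force: 0.0
time_s: 41.05
tool_pos: [0.3607, -0.3192, 0.2561]
tool_rot: [-180.0, -0.1, 21.9]
force: [0.3, -0.1, -0.3]
grip_width: 0.0431
grasp_force: 0.0
time_s: 41.97
tool_pos: [0.3612, -0.3188, 0.2559]
tool_rot: [180.0, -0.0, 92.0]
force: [0.4, -0.3, 0.1]
grip_width: 0.0435
grasp_force: 0.0
```

View pics/s1.png

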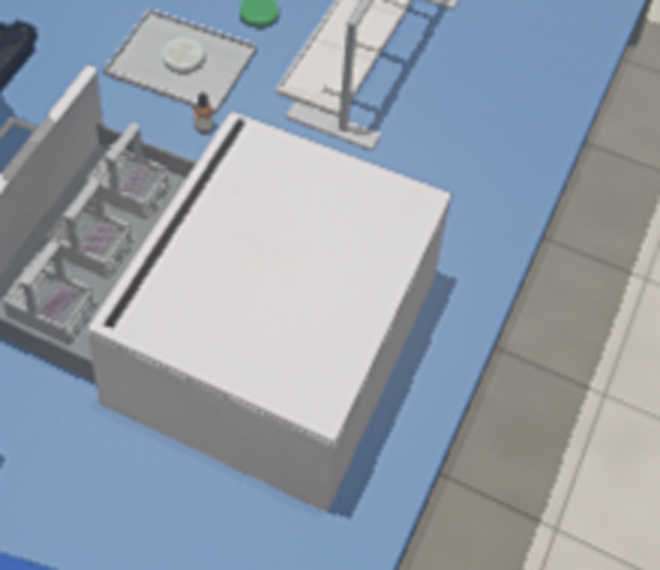

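All three racks stand upright in the drawer, at about (50,300), (95,235) and (135,180). Closing it now.

```bash
python3 -m jog '[[0.5,0.05,0.05,0.8,0],[0.5,0,0,0.9,0],[0.5,0,0,0.9,0],[0.5,0,0,0.9,0],[0.5,0,0,0.9,0],[0.5,0,0,0.9,0],[0.5,0,0,0.9,0],[0.3,0,0,0,0],[0,0,0,0,0],[0,0,0,0,0],[0,0,0,0,0],[0,0,0,0,0]]' 20
python3 -m jog '[[0,0,0,0,0],[0,0,0,0,0],[0,0,0.1,0,0],[0,0,0.2,0,0],[0,0,0.3,0,0],[0,0,0.4,0,0],[0,0,0.5,0,0],[0,0,0.6,0,0],[0,0,0.6,0,0],[0,0,0.6,0,0],[0,0,0.6,0,0],[0,0,0.6,0,0]]'
python3 -m jog '[[0,0,0.6,0,0],[0,0,0.6,0,0],[0,0,0.6,0,0],[0,0,0.6,0,0],[0,0,0.6,0,0],[0,0,0.6,0,0],[0,0,0.5,0,0],[0,0,0.4,0,0],[0,0,0.3,0,0],[0,0,0.2,0,0],[0,0,0.1,0,0],[0,0,0,0,0]]'
```

```text
time_s: 43.02
tool_pos: [0.3637, -0.3179, 0.133]
tool_rot: [179.8, 0.0, 91.8]
force: [2.3, -0.8, 0.5]
grip_width: 0.0185
grasp_force: 0.9
time_s: 44.02
tool_pos: [0.4525, -0.3154, 0.1328]
tool_rot: [-180.0, 0.0, 91.8]
force: [-2.5, -0.4, 10.3]
grip_width: 0.0095
grasp_force: 20.0
time_s: 45.02
tool_pos: [0.5548, -0.3125, 0.1329]
tool_rot: [179.9, 0.1, 91.8]
force: [0.6, -0.7, 4.3]
grip_width: 0.0093
grasp_force: 20.0
```

```bash
python3 -m jog '[[0,0,0.15,0,0],[0,0,0.15,0,0],[0,0,0,0,0],[0,0,0,0,0]]'; python3 -m jog '[[0,0,0.1,0,0],[0,0,0.05,0,0],[0,0,0,0,0]]';python3 -m jog '[[0,0,0.1,0,0],[0,0,0.05,0,0],[0,0,0,0,0]]'
```

```text
time_s: 45.35
tool_pos: [0.5606, -0.3124, 0.1329]
tool_rot: [179.9, 0.1, 91.8]
force: [0.5, -1.6, 5.1]
grip_width: 0.0089
grasp_force: 20.0
time_s: 45.6
tool_pos: [0.5631, -0.3123, 0.1329]
tool_rot: [180.0, 0.1, 91.8]
force: [0.1, -2.3, 5.6]
grip_width: 0.0093
grasp_force: 20.0
time_s: 45.85
tool_pos: [0.5659, -0.3122, 0.1329]
tool_rot: [180.0, 0.1, 91.8]
force: [-0.6, -1.3, 6.4]
grip_width: 0.0095
grasp_force: 20.0
```

```bash
python3 -m jog '[[0,0,0.1,0,0],[0,0,0.05,0,0],[0,0,0,0,0]]';python3 -m jog '[[0,0,0.1,0,0],[0,0,0.05,0,0],[0,0,0,0,0]]';python3 -m jog '[[0,0,0.1,0,0],[0,0,0.05,0,0],[0,0,0,0,0]]'
```

```text
time_s: 46.1
tool_pos: [0.5659, -0.3123, 0.1328]
tool_rot: [-179.7, -0.0, 91.7]
force: [-8.9, -0.1, 11.4]
grip_width: 0.0092
grasp_force: 20.0
time_s: 46.35
tool_pos: [0.566, -0.3123, 0.1327]
tool_rot: [-179.4, -0.2, 91.6]
force: [-15.3, 3.1, 15.5]
grip_width: 0.0093
grasp_force: 20.0
time_s: 46.6
tool_pos: [0.5661, -0.3123, 0.1326]
tool_rot: [-179.1, -0.3, 91.6]
force: [-21.2, 4.7, 20.0]
grip_width: 0.0092
grasp_force: 20.0
```

```bash
python3 -m jog '[[0,0,-0.35,0,0],[0.5,0,0,0,0],[0.5,0,0,0,0],[0.5,0,0,0,0],[0.5,0,0,-0.9,0],[0.5,0,0,-0.9,0],[0.5,0,0,-0.9,0],[0.5,0,0,-0.9,0],[0.5,0,0,-0.9,0],[0.5,0,0,-0.9,0],[0.5,0,0,-0.9,0],[0.5,0,0,-0.9,0]]'
python3 -m jog '[[1,1,-0.35,-0.3,0.03],[1,1,-0.35,-0.3,0],[1,1,-0.35,-0.3,0],[1,1,-0.35,0,0],[1,1,-0.35,0,0],[1,1,-0.35,0,0],[1,1,-0.35,0,0],[1,1,-0.35,0,0],[1,1,-0.35,0,0],[1,1,-0.35,0,0],[1,1,-0.35,0,0],[1,1,-0.35,0,0]]'
python3 -m jog '[[1,1,-0.35,0,0],[1,1,-0.35,0,0],[1,1,-0.35,0,0],[1,1,-0.35,0,0],[1,1,-0.35,0,0],[1,1,-0.35,0,0],[1,1,-0.35,0,0],[1,1,-0.35,0,0],[1,1,-0.35,0,0],[1,0,0,0,0],[1,0,0,0,0]]'
cat >> h.py <<'E'
def dishes(c,zs=(0.0,.07)):
    """white round blobs: world centre from depth-height ray cast of ellipse centre"""
    W=cloud(c); hsv=cv2.cvtColor(c['color'],cv2.COLOR_RGB2HSV)
    m=((hsv[...,1]<60)&(hsv[...,2]>150)&(W[...,2]>zs[0])&(W[...,2]<zs[1])).astype(np.uint8)
    m=cv2.morphologyEx(m,cv2.MORPH_OPEN,np.ones((5,5)))
    for q in cv2.findContours(m,cv2.RETR_EXTERNAL,cv2.CHAIN_APPROX_NONE)[0]:
        if cv2.contourArea(q)<300: continue
        mm=np.zeros_like(m); cv2.drawContours(mm,[q],-1,1,-1); p=W[(mm>0)&(m>0)]; zt=np.percentile(p[:,2],70)
        top=p[p[:,2]>zt-.004]; (x,y),r=cv2.minEnclosingCircle(np.float32(top[:,:2]))
        M=cv2.moments(q); e=np.array([M['m10'],M['m01']])/M['m00']
        print('px',e.round(1),'bbox',cv2.boundingRect(q),'zt',zt.round(4),'circ',round(x,4),round(y,4),round(r,4),'med',np.median(top[:,:2],0).round(4))
E
python3 - <<'E'
from h import *
c=shot('wrist'); save(c,'w4.png',s=1.2); np.savez('w4.npz',**c); dishes(c)
W=cloud(dict(np.load('top0.npz')))
c=shot('top');save(c,'t4.png',s=1.2); np.savez('t4.npz',**c);dishes(c)
E
```

```text
time_s: 47.6
tool_pos: [0.5686, -0.31, 0.276]
tool_rot: [-180.0, -0.0, 91.9]
force: [0.1, 0.2, -0.3]
grip_width: 0.0435
grasp_force: 0.0
time_s: 48.6
tool_pos: [0.4812, -0.0702, 0.2938]
tool_rot: [180.0, -0.0, 90.6]
force: [0.7, -0.7, -0.5]
grip_width: 0.0872
grasp_force: 0.0
time_s: 49.52
tool_pos: [0.4167, 0.1088, 0.2935]
tool_rot: [-180.0, 0.1, 90.7]
force: [1.3, -0.2, 0.4]
grip_width: 0.087
grasp_force: 0.0
px [286.1 212.6] bbox (219, 182, 110, 50) zt 0.0174 circ 0.4479 0.0345 0.0301 med [0.4477 0.035 ]
px [210.5  84.4] bbox (189, 62, 44, 46) zt 0.0156 circ 0.3609 0.208 0.0297 med [0.3612 0.2088]
px [416.1 103.5] bbox (374, 9, 91, 195) zt 0.0039 circ 0.6471 0.1754 0.1383 med [0.6449 0.1906]
px [246.8  27.5] bbox (225, 3, 45, 50) zt 0.0156 circ 0.409 0.2787 0.0297 med [0.4091 0.2786]
px [486.1 196.2] bbox (460, 187, 52, 18) zt 0.0656 circ 0.5661 -0.9376 0.1026 med [ 0.5589 -0.9352]
px [447.5 153.5] bbox (428, 146, 39, 16) zt 0.0646 circ 0.7189 -0.7992 0.079 med [ 0.7221 -0.8006]
px [ 74.3 151.1] bbox (44, 118, 72, 71) zt 0.0074 circ 0.7367 0.6248 0.1689 med [0.7179 0.6445]
```

View pics/w4.png

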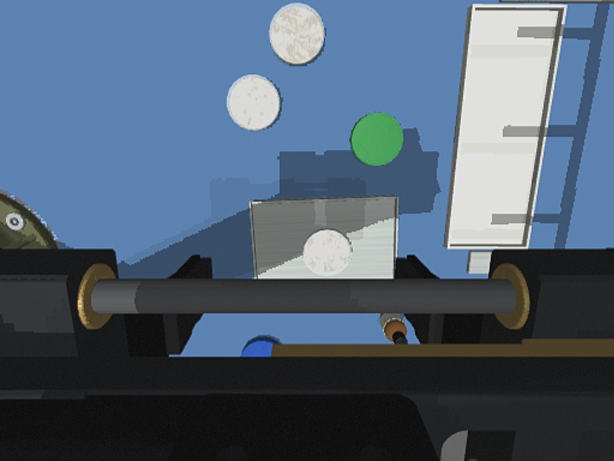

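View pics/t4.png

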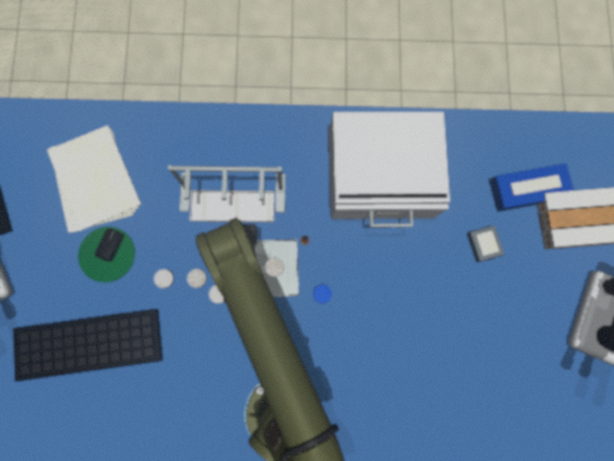

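The wrist picture shows dish0 on the tray at (327,252), a white dish displaced to (253,102), and a white dish at (297,34). The green disc is at (377,138). The overhead picture shows the drawer shut and the fourth white dish at (162,278). One dish was knocked aside, to (0.361,0.208).

```bash
python3 -m jog '[[1,0.85,-0.04,0.2,0.015],[1,0.85,-0.04,0.5,0],[1,0.85,-0.04,0.5,0],[1,0.85,-0.04,0.5,0],[1,0.85,-0.04,0.5,0],[1,0.85,-0.04,0.5,0],[1,0.85,-0.04,0.5,0],[1,0.85,-0.04,0.5,0],[1,0.85,-0.04,0.5,0],[1,0.85,-0.04,0.5,0],[1,0,0,0,0],[1,0,0,0,0]]'
python3 - <<'E'
from h import *
c=shot('wrist'); dishes(c)
E
```

```text
time_s: 50.62
tool_pos: [0.4085, 0.2784, 0.1981]
tool_rot: [-179.9, 0.2, 90.0]
force: [-0.8, -0.7, 0.6]
grip_width: 0.0871
grasp_force: 0.0
px [210.7 221.2] bbox (186, 208, 50, 24) zt 0.0156 circ 0.3606 0.2125 0.0288 med [0.3614 0.2204]
px [252.  171.2] bbox (226, 146, 53, 52) zt 0.0156 circ 0.4091 0.2788 0.0298 med [0.4091 0.2799]
px [457.5 174.2] bbox (414, 143, 89, 64) zt 0.004 circ 0.6427 0.2722 0.0608 med [0.6449 0.2739]
px [481.6 123.7] bbox (450, 110, 62, 28) zt 0.0088 circ 0.6601 0.3296 0.0371 med [0.6587 0.3304]
px [249.3  72.2] bbox (221, 42, 58, 61) zt 0.0156 circ 0.4065 0.3822 0.0297 med [0.4062 0.383 ]
```

```bash
python3 -m jog '[[1,0,0,0.9,0],[1,0,0,0.95,0],[1,0,0,0.95,0],[1,0,0,0.95,0],[1,0,0,0.95,0],[1,0,0,0.95,0],[1,0,0,0.95,0],[1,0,0,0.95,0],[1,0,0,0.9,0],[1,0,0,0.15,0],[1,0,0,0,0],[1,0,0,0,0]]'
```

```text
time_s: 51.67
tool_pos: [0.4104, 0.2777, 0.0287]
tool_rot: [179.9, -0.0, 89.8]
force: [0.5, -0.2, 0.0]
grip_width: 0.0868
grasp_force: 0.0
```

```bash
python3 -m jog '[[1,0.05,0,0.2,0],[1,0,0,0.16,0],[0.7,0,0,0,0],[0.5,0,0,0,0],[0.5,0,0,0,0],[0.5,0,0,0,0],[0.5,0,0,0,0],[0.5,0,0,0,0],[0.5,0,0,0,0]]' 10; python3 -m jog '[[0.5,0,0,-0.3,0],[0.5,0,0,-0.8,0],[0.5,0,0,-0.8,0],[0.5,0,0,-0.8,0],[0.5,0,0,-0.8,0],[0.5,0,0,0,0],[0.5,0,0,0,0]]'
```

```text
time_s: 52.42
tool_pos: [0.4096, 0.2788, 0.0207]
tool_rot: [180.0, -0.0, 89.8]
force: [-0.1, 0.1, 0.6]
grip_width: 0.0593
grasp_force: 10.0
time_s: 53.0
tool_pos: [0.4101, 0.2792, 0.0914]
tool_rot: [179.9, -0.1, 89.8]
force: [-0.8, -0.7, -0.8]
grip_width: 0.0597
grasp_force: 10.0
```

```bash
python3 -m jog '[[0.5,-0.6,0.16,0,0],[0.5,-1,0.16,0,0],[0.5,-1,0.16,0,0],[0.5,-1,0.16,0,0],[0.5,-1,0.16,0,0],[0.5,-1,0.16,0,0],[0.5,-1,0.16,0,0],[0.5,-1,0.16,0,0],[0.5,-1,0.16,0,0],[0.5,-1,0.16,0,0],[0.5,-1,0.16,0,0],[0.5,-1,0.14,0,0]]'; python3 -m jog '[[0.5,-0.6,0,0,0],[0.5,-0.1,0,0,0],[0.5,0,0,0,0],[0.5,0,0,0,0]]'
```

```text
time_s: 54.0
tool_pos: [0.4457, 0.0443, 0.0894]
tool_rot: [-179.9, 0.1, 89.8]
force: [0.1, 0.0, -0.1]
grip_width: 0.0599
grasp_force: 10.0
time_s: 54.33
tool_pos: [0.4463, 0.0333, 0.0902]
tool_rot: [-180.0, -0.0, 89.9]
force: [0.4, 0.1, -1.0]
grip_width: 0.0595
grasp_force: 10.0
```

```bash
python3 -m jog '[[0.5,0.06,0.1,0.3,0],[0.5,0,0,0.6,0],[0.5,0,0,0.6,0],[0.5,0,0,0.5,0],[0.5,0,0,0.3,0],[0.5,0,0,0.1,0],[0.5,0,0,0,0],[0.5,0,0,0,0]]'; python3 -m jog '[[0.5,0,0,0.06,0],[0.5,0,0,0,0]]'
```

```text
time_s: 55.0
tool_pos: [0.449, 0.0339, 0.0427]
tool_rot: [180.0, 0.0, 89.8]
force: [0.9, -0.3, -0.7]
grip_width: 0.0598
grasp_force: 10.0
time_s: 55.17
tool_pos: [0.4491, 0.0339, 0.0417]
tool_rot: [180.0, -0.0, 89.8]
force: [-0.2, -0.1, -0.6]
grip_width: 0.0595
grasp_force: 10.0
```

```bash
python3 -m jog '[[0.5,0.02,-0.03,0.07,0],[0.5,0,0,0,0]]'; python3 -m jog '[[0.5,0,0,0.06,0],[0.5,0,0,0,0]]'; python3 -m jog '[[0.5,0,0,0.05,0],[0.5,0,0,0,0]]'
```

```text
time_s: 55.33
tool_pos: [0.4481, 0.0343, 0.04]
tool_rot: [180.0, -0.0, 89.8]
force: [-0.4, -0.8, 0.0]
grip_width: 0.0601
grasp_force: 10.0
time_s: 55.5
tool_pos: [0.4481, 0.0342, 0.0387]
tool_rot: [180.0, -0.0, 89.8]
force: [-0.2, 0.3, -0.2]
grip_width: 0.0596
grasp_force: 10.0
time_s: 55.67
tool_pos: [0.4482, 0.0343, 0.0383]
tool_rot: [-180.0, -0.0, 89.8]
force: [-2.4, -0.6, 6.0]
grip_width: 0.0595
grasp_force: 10.0
```

```bash
python3 -m jog '[[0.75,0,0,0,0],[0.85,0,0,0,0],[1,0,0,0,0],[1,0,0,-0.3,0],[1,0,0,-0.9,0],[1,0,0,-0.9,0],[1,0,0,-0.9,0],[1,0,-0.3,-0.9,0],[1,0,-0.3,-0.9,0],[1,0,-0.3,-0.9,0],[1,0,-0.3,-0.9,0],[1,0,-0.3,-0.9,0]]'; python3 -m jog '[[1,0.8,-0.5,-0.9,0],[1,0.8,-0.5,-0.9,0],[1,0.5,-0.2,-0.9,0],[1,0,0,0,0],[1,0,0,0,0]]'
python3 - <<'E'
from h import *
c=shot('wrist'); dishes(c); save(c,'w5.png')
E
```

```text
time_s: 56.67
tool_pos: [0.4178, 0.034, 0.189]
tool_rot: [180.0, -0.0, 89.8]
force: [0.8, 0.8, 0.2]
grip_width: 0.0869
grasp_force: 0.0
time_s: 57.08
tool_pos: [0.3947, 0.0763, 0.2426]
tool_rot: [179.9, -0.0, 89.9]
force: [0.1, -0.8, -0.8]
grip_width: 0.0867
grasp_force: 0.0
px [459.6 200.8] bbox (429, 196, 68, 11) zt 0.0087 circ 0.6722 0.0312 0.0442 med [0.6687 0.0282]
px [299.6 208.8] bbox (227, 179, 129, 53) zt 0.0329 circ 0.4494 0.0344 0.03 med [0.4494 0.0349]
px [220.9  52.4] bbox (196, 25, 51, 55) zt 0.0155 circ 0.361 0.2082 0.0297 med [0.361  0.2087]
px [456.2  91.6] bbox (408, 0, 102, 189) zt 0.0039 circ 0.6464 0.1545 0.1196 med [0.6457 0.1668]
```

```bash
python3 -m jog '[[1,0.83,-0.21,0.6,0],[1,0.83,-0.21,0.9,0],[1,0.83,-0.21,0.9,0],[1,0.83,-0.21,0.9,0],[1,0.83,-0.21,0.9,0],[1,0.83,-0.21,0.9,0],[1,0.83,-0.21,0.9,0],[1,0.83,-0.21,0.9,0],[1,0,0,0.8,0],[1,0,0,0.5,0],[1,0,0,0,0],[1,0,0,0,0]]'
```

```text
time_s: 58.13
tool_pos: [0.361, 0.2079, 0.0772]
tool_rot: [-179.9, 0.1, 89.7]
force: [-0.1, 0.6, -0.7]
grip_width: 0.0872
grasp_force: 0.0
```

```bash
python3 -m jog '[[1,0.02,0,0.6,0],[1,0,0,0.7,0],[1,0,0,0.7,0],[1,0,0,0.5,0],[1,0,0,0.15,0],[1,0,0,0,0],[1,0,0,0,0]]'
```

```text
time_s: 58.72
tool_pos: [0.3617, 0.2097, 0.0254]
tool_rot: [180.0, -0.0, 89.8]
force: [0.5, 0.0, -0.6]
grip_width: 0.087
grasp_force: 0.0
```

Reachable. Lower, grip, lift.

```bash
python3 -m jog '[[1,-0.05,0,0.22,0],[1,0,0,0,0],[0.7,0,0,0,0],[0.5,0,0,0,0],[0.5,0,0,0,0],[0.5,0,0,0,0],[0.5,0,0,0,0],[0.5,0,0,0,0],[0.5,0,0,0,0]]' 10; python3 -m jog '[[0.5,0,0,-0.3,0],[0.5,0,0,-0.8,0],[0.5,0,0,-0.8,0],[0.5,0,0,-0.8,0],[0.5,0,0,-0.8,0],[0.5,0,0,0,0],[0.5,0,0,0,0]]'
```

```text
time_s: 59.47
tool_pos: [0.3611, 0.2087, 0.0204]
tool_rot: [180.0, -0.0, 89.8]
force: [-0.1, -0.5, 0.9]
grip_width: 0.0602
grasp_force: 10.0
time_s: 60.05
tool_pos: [0.3617, 0.2091, 0.0911]
tool_rot: [179.9, -0.1, 89.8]
force: [-0.5, 0.3, -0.5]
grip_width: 0.0596
grasp_force: 10.0
```

```bash
python3 -m jog '[[0.5,-0.6,0.3,0,0],[0.5,-0.95,0.48,0,0],[0.5,-0.95,0.48,0,0],[0.5,-0.95,0.48,0,0],[0.5,-0.95,0.48,0,0],[0.5,-0.95,0.48,0,0],[0.5,-0.95,0.48,0,0],[0.5,-0.95,0.48,0,0],[0.5,-0.95,0.48,0,0],[0.5,-0.5,0.24,0,0],[0.5,0,0,0,0],[0.5,0,0,0,0]]'
```

```text
time_s: 61.05
tool_pos: [0.4473, 0.0341, 0.0894]
tool_rot: [-179.9, 0.0, 89.7]
force: [0.3, 0.2, -0.3]
grip_width: 0.0598
grasp_force: 10.0
```

```bash
python3 -m jog '[[0.5,0.02,0,0.3,0],[0.5,0,0,0.5,0],[0.5,0,0,0.5,0],[0.5,0,0,0.2,0],[0.5,0,0,0,0],[0.5,0,0,0,0],[0.5,0,0,0,0]]'; python3 -m jog '[[0.5,0,0,0.06,0],[0.5,0,0,0,0]]'
```

```text
time_s: 61.63
tool_pos: [0.4483, 0.0348, 0.0604]
tool_rot: [180.0, 0.0, 89.8]
force: [0.7, 0.4, 0.4]
grip_width: 0.0598
grasp_force: 10.0
time_s: 61.8
tool_pos: [0.4484, 0.0348, 0.0594]
tool_rot: [180.0, -0.0, 89.8]
force: [0.4, -0.2, 0.1]
grip_width: 0.0596
grasp_force: 10.0
```

```bash
python3 -m jog '[[0.5,0,0,0.12,0],[0.5,0,0,0,0]]'; python3 -m jog '[[0.5,0,0,0.1,0],[0.5,0,0,0,0]]';  python3 -m jog '[[0.5,0,0,0.06,0],[0.5,0,0,0,0]]'; python3 -m jog '[[0.5,0,0,0.05,0],[0.5,0,0,0,0]]'
```

```text
time_s: 61.97
tool_pos: [0.4481, 0.0348, 0.0566]
tool_rot: [-180.0, -0.0, 89.8]
force: [-0.8, 1.2, -0.4]
grip_width: 0.0598
grasp_force: 10.0
time_s: 62.13
tool_pos: [0.448, 0.0348, 0.0545]
tool_rot: [-180.0, 0.0, 89.8]
force: [-0.1, -0.7, -0.9]
grip_width: 0.0594
grasp_force: 10.0
time_s: 62.3
tool_pos: [0.4482, 0.0348, 0.0535]
tool_rot: [180.0, -0.0, 89.8]
force: [-0.8, -0.9, -1.0]
grip_width: 0.0596
grasp_force: 10.0
time_s: 62.47
tool_pos: [0.4483, 0.0348, 0.0531]
tool_rot: [-180.0, -0.0, 89.8]
force: [-2.7, 0.0, 5.4]
grip_width: 0.0593
grasp_force: 10.0
```

```bash
python3 -m jog '[[0.75,0,0,0,0],[0.85,0,0,0,0],[1,0,0,0,0],[1,0,0,-0.3,0],[1,0,0,-0.9,0],[1,0,0,-0.9,0],[1,0,0,-0.9,0],[1,0.3,-0.3,-0.9,0],[1,0.8,-0.3,-0.9,0],[1,0.8,-0.3,-0.9,0],[1,0.4,-0.3,-0.9,0],[1,0,-0.3,-0.9,0]]'; python3 -m jog '[[1,0,0,0,0],[1,0,0,0,0]]'
python3 - <<'E'
from h import *
c=shot('wrist'); dishes(c)
E
python3 -m jog '[[1,1,0,0,0],[1,1,0,0,0],[1,1,0,0,0],[1,1,0,0,0],[1,1,0,0,0],[1,1,0,0,0],[1,1,0,0,0],[1,1,0,0,0],[1,1,0,0,0],[1,1,0,0,0],[1,0,0,0,0],[1,0,0,0,0]]'
python3 - <<'E'
from h import *
c=shot('wrist'); dishes(c)
E
```

```text
time_s: 63.47
tool_pos: [0.4178, 0.0827, 0.2039]
tool_rot: [180.0, -0.0, 90.0]
force: [0.5, 0.4, -0.2]
grip_width: 0.0873
grasp_force: 0.0
time_s: 63.63
tool_pos: [0.4188, 0.0811, 0.2035]
tool_rot: [179.9, -0.1, 89.8]
force: [0.2, 0.3, -0.6]
grip_width: 0.0871
grasp_force: 0.0
px [292.4 214.8] bbox (237, 195, 109, 37) zt 0.0483 circ 0.4494 0.0347 0.0298 med [0.4495 0.0411]
px [456.4  97.5] bbox (404, 0, 108, 201) zt 0.0039 circ 0.6442 0.15 0.1159 med [0.6458 0.1631]
time_s: 64.68
tool_pos: [0.4185, 0.2808, 0.2009]
tool_rot: [-179.9, 0.2, 89.9]
force: [-0.0, -0.4, 1.0]
grip_width: 0.087
grasp_force: 0.0
px [445.6 176.5] bbox (401, 145, 91, 87) zt 0.004 circ 0.6404 0.2598 0.0683 med [0.6431 0.2731]
px [474.7 125.5] bbox (439, 112, 73, 28) zt 0.0088 circ 0.6666 0.3306 0.0423 med [0.664  0.3303]
px [239.6  75. ] bbox (212, 46, 57, 60) zt 0.0156 circ 0.4064 0.382 0.0298 med [0.4066 0.3829]
```

```bash
python3 -m jog '[[1,0.84,-0.1,0.5,0],[1,0.84,-0.1,0.9,0],[1,0.84,-0.1,0.9,0],[1,0.84,-0.1,0.9,0],[1,0.84,-0.1,0.9,0],[1,0.84,-0.1,0.9,0],[1,0,0,0.9,0],[1,0,0,0.9,0],[1,0,0,0.6,0],[1,0,0,0.3,0],[1,0,0,0,0],[1,0,0,0,0]]'
```

```text
time_s: 65.73
tool_pos: [0.4078, 0.3812, 0.049]
tool_rot: [180.0, -0.0, 89.8]
force: [-0.1, 0.1, 0.3]
grip_width: 0.0869
grasp_force: 0.0
```

```bash
python3 -m jog '[[1,0.02,-0.05,0.6,0],[1,0,0,0.5,0],[1,0,0,0.25,0],[1,0,0,0,0],[1,0,0,0,0]]'
```

```text
time_s: 66.15
tool_pos: [0.406, 0.3818, 0.0211]
tool_rot: [-180.0, 0.0, 89.8]
force: [0.3, 0.4, -0.1]
grip_width: 0.0869
grasp_force: 0.0
```

```bash
python3 -m jog '[[0.7,0,0,0,0],[0.5,0,0,0,0],[0.5,0,0,0,0],[0.5,0,0,0,0],[0.5,0,0,0,0],[0.5,0,0,0,0],[0.5,0,0,0,0],[0.5,0,0,0,0]]' 10; python3 -m jog '[[0.5,0,0,-0.3,0],[0.5,0,0,-0.9,0],[0.5,0,0,-0.9,0],[0.5,0,0,-0.9,0],[0.5,0,0,-0.9,0],[0.5,-0.4,0,-0.3,0],[0.5,-0.9,0.12,0,0],[0.5,-0.9,0.12,0,0],[0.5,-0.9,0.12,0,0],[0.5,-0.9,0.12,0,0],[0.5,-0.9,0.12,0,0]]';python3 -m jog '[[0.5,-0.9,0.12,0,0],[0.5,-0.9,0.12,0,0],[0.5,-0.9,0.12,0,0],[0.5,-0.9,0.12,0,0],[0.5,-0.9,0.12,0,0],[0.5,-0.9,0.12,0,0],[0.5,-0.9,0.12,0,0],[0.5,-0.9,0.12,0,0],[0.5,-0.9,0.12,0,0],[0.5,-0.9,0.12,0,0],[0.5,-0.9,0.12,0,0],[0.5,-0.9,0.12,0,0]]';python3 -m jog '[[0.5,-0.8,0.1,0,0],[0.5,-0.5,0,0,0],[0.5,-0.2,0,0,0],[0.5,0,0,0,0],[0.5,0,0,0,0]]'
```

```text
time_s: 66.82
tool_pos: [0.4063, 0.3823, 0.0218]
tool_rot: [180.0, -0.0, 89.8]
force: [-0.5, 0.8, 0.8]
grip_width: 0.0599
grasp_force: 10.0
time_s: 67.73
tool_pos: [0.4173, 0.2799, 0.1038]
tool_rot: [-179.9, 0.1, 89.7]
force: [0.3, 0.3, -1.1]
grip_width: 0.0598
grasp_force: 10.0
time_s: 68.73
tool_pos: [0.444, 0.0646, 0.1039]
tool_rot: [-179.8, 0.0, 89.7]
force: [-0.2, 0.6, -0.5]
grip_width: 0.0593
grasp_force: 10.0
time_s: 69.15
tool_pos: [0.4473, 0.0381, 0.1051]
tool_rot: [-180.0, -0.0, 89.8]
force: [0.2, 0.5, -0.3]
grip_width: 0.0596
grasp_force: 10.0
```

```bash
python3 -m jog '[[0.5,-0.18,0.03,0.3,0],[0.5,0,0,0.5,0],[0.5,0,0,0.5,0],[0.5,0,0,0.2,0],[0.5,0,0,0,0],[0.5,0,0,0,0],[0.5,0,0,0,0]]'; python3 -m jog '[[0.5,0,0,0.1,0],[0.5,0,0,0,0]]'; python3 -m jog '[[0.5,0,0,0.07,0],[0.5,0,0,0,0]]'
```

```text
time_s: 69.73
tool_pos: [0.4487, 0.0345, 0.0756]
tool_rot: [180.0, 0.0, 89.8]
force: [-0.0, -0.1, -0.6]
grip_width: 0.0592
grasp_force: 10.0
time_s: 69.9
tool_pos: [0.4487, 0.0345, 0.0736]
tool_rot: [180.0, -0.0, 89.8]
force: [0.0, -0.3, -1.1]
grip_width: 0.0594
grasp_force: 10.0
time_s: 70.07
tool_pos: [0.4485, 0.0344, 0.0721]
tool_rot: [180.0, -0.0, 89.8]
force: [0.3, -0.4, 0.1]
grip_width: 0.0597
grasp_force: 10.0
```

```bash
python3 -m jog '[[0.5,0,0,0.06,0],[0.5,0,0,0,0]]'; python3 -m jog '[[0.5,0,0,0.05,0],[0.5,0,0,0,0]]'; python3 -m jog '[[0.5,0,0,0.05,0],[0.5,0,0,0,0]]'
```

```text
time_s: 70.23
tool_pos: [0.4484, 0.0344, 0.0708]
tool_rot: [-180.0, -0.0, 89.8]
force: [-0.4, 0.3, -0.5]
grip_width: 0.0595
grasp_force: 10.0
time_s: 70.4
tool_pos: [0.4485, 0.0343, 0.0698]
tool_rot: [-180.0, -0.0, 89.8]
force: [0.6, -0.2, 0.1]
grip_width: 0.06
grasp_force: 10.0
time_s: 70.57
tool_pos: [0.4486, 0.0344, 0.0696]
tool_rot: [-180.0, -0.0, 89.8]
force: [-2.4, 0.0, 5.9]
grip_width: 0.0595
grasp_force: 10.0
```

Contact made. Release, back off and check.

```bash
python3 -m jog '[[0.75,0,0,0,0],[0.85,0,0,0,0],[1,0,0,0,0],[1,0,0,-0.3,0],[1,0,0,-0.9,0],[1,0,0,-0.9,0],[1,0,0,-0.9,0],[1,0.3,-0.3,-0.9,0],[1,0.8,-0.3,-0.9,0],[1,0.8,-0.3,-0.9,0],[1,0.4,-0.3,-0.9,0],[1,0,-0.3,-0.9,0]]'; python3 -m jog '[[1,0.5,0,-0.9,0],[1,0.5,0,-0.9,0],[1,0,0,0,0],[1,0,0,0,0]]'
python3 - <<'E'
from h import *
c=shot('wrist'); dishes(c,(0,.09))
s=shot('scene'); save(s,'s9.png',(190,120,350,320),3)
W=cloud(s); b=np.load('scene0.npz'); W0=cloud(dict(b))
m=(W[...,2]>.12)&(W[...,2]<.145)&(W[...,0]>.5)&(W[...,0]<.59)&(W[...,1]<-.2); m0=(W0[...,2]>.12)&(W0[...,2]<.145)&(W0[...,0]>.5)&(W0[...,0]<.59)&(W0[...,1]<-.2)
print('handle now/start',np.median(W[m],0),np.median(W0[m0],0))
E
```

```text
time_s: 71.57
tool_pos: [0.4181, 0.0823, 0.2202]
tool_rot: [180.0, -0.0, 90.0]
force: [0.6, -0.5, 0.8]
grip_width: 0.0869
grasp_force: 0.0
time_s: 71.9
tool_pos: [0.4192, 0.1007, 0.2558]
tool_rot: [179.9, -0.0, 89.9]
force: [-0.8, -1.4, -0.8]
grip_width: 0.0869
grasp_force: 0.0
px [288.  215.6] bbox (215, 187, 119, 45) zt 0.0628 circ 0.4498 0.0356 0.0297 med [0.4499 0.0432]
px [428.9  98.8] bbox (383, 0, 98, 204) zt 0.0039 circ 0.6462 0.1697 0.1323 med [0.6454 0.1843]
handle now/start [ 0.56991158 -0.31812869  0.13625512] [ 0.56361538 -0.31771032  0.13639354]
```

View pics/s9.png

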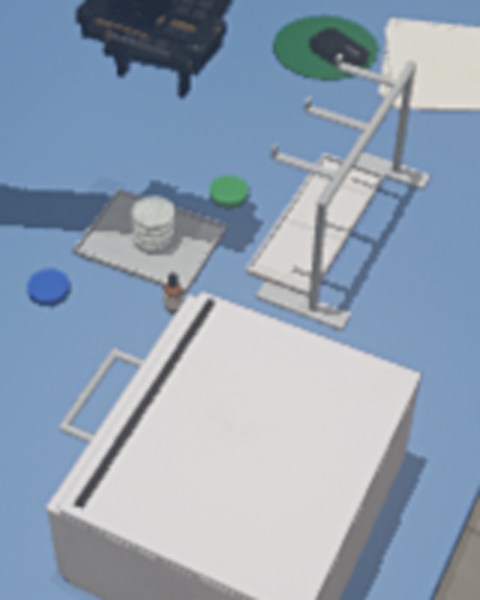

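The picture shows a straight four-dish pile on the tray at (153,222), an empty stand, the drawer shut against its stop, and the bystanders in place. Handing in.

```bash
python3 -c "
from cell import env
print(env.sign_off())"
```

```text
the job is handed in; nothing more can be done
None
```

I handed the job in at about 72 s: all three racks are in the shut drawer (last seen upright just before I closed it), the four dishes form one pile on the tray with top centres within about 2 mm, and the bystanders look unmoved; no verdict came back.

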